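# Bring the shaft's key to the top between bench centres

## Task

The shaft in the bench centres is clamped with its key facing the wrong way. Flip the tailstock's cam lever open (upright), turn the shaft by its carrier arm (the short arm with a barrel grip on its end) until the key faces straight up, then flip the cam lever fully closed again. Do not force the shaft round while the lever is closed, as that scores the centres, and leave the loose things round the fixture where they are.

Things in the scene. Friction and masses are not known exactly. Their poses are not given: they have to be found in the camera images.
- centres: Grey bench-centres fixture fixed to the bench. Origin on the bench under mid-shaft; z up, x away from the robot, y along the shaft to the headstock (robot's left); bed 90 x 355 x 18 mm. Shaft axis at x 0, z 100 mm. Headstock block at y 118 to 148, tailstock block at y -130 to -165 mm, both 44 mm deep in x, 120 mm high; the cam lever is on the tailstock's outer (-y) end.
- light_edge (a point): Middle of the lower front edge of a flat work light over the carrier arm: in the fixture's frame x -85 to 60, y 30 to 110, z 316 to 345 mm, on a post (16 mm thick) at x 62, y 70. It bars a straight-down approach to the carrier grip: come from the robot's side, tool leaning about 40 degrees, fingers pointing forward and down along the fixture's x, gripper's back towards the robot.
- workshaft (a joint): Turn of the steel shaft (200 mm long, 48 mm thick in the middle) on its axis, rad: 0 = key straight up, positive = key leaning towards the robot (fixture's -x); starts at 0.6 to 1.4. It turns with about 0.1 N m of friction and stays where it is left. The lever's grip on it is light: it can be forced round with the lever closed, which is not allowed.
- key_top (a point): Middle of the top face of the key, a dark bar 60 x 8 mm standing 6.5 mm proud of the thick part of the shaft: 30.5 mm from the shaft axis, at y -18 mm in the fixture's frame.
- carrier_grip (a point): Centre of the black barrel grip (24 mm diameter, 24 mm long along the shaft axis, flat ends) on the end of the carrier arm (10 mm rod) fixed on the shaft: 65 mm from the shaft axis, y 70 mm in the fixture's frame. The arm leans 45 degrees further towards the robot than the key: with the key up, the grip is 46 mm nearer the robot than the axis and 46 mm above it.
- cam_lever (a joint): Cam lever angle, rad: 0 = closed, arm level and pointing away from the shaft (fixture's -y); grows as it is lifted, to 1.45 = open, nearly upright. Its axis is the fixture's x; opening it slackens the tail centre by 1.5 mm. Starts closed, stays where it is left; moving it takes about 4 N at the knob.
- lever_knob (a point): Centre of the black barrel knob (20 mm diameter, 20 mm long along the fixture's x, flat ends) on the end of the cam lever, 65 mm from its pivot; turns with the lever.
- lever_pivot (a point): Pivot of the cam lever, in the fixture's frame at x 0, y -172, z 115 mm.
- jar: Bystander: white jar with a red lid, standing, 50 mm wide, 66 mm high; origin at the centre of its underside.
- glue: Bystander: glue bottle standing upright, 47 mm wide, 146 mm high; origin at the centre of its underside.
- sanding_block: Bystander: sanding block, 58 x 91 x 34 mm; origin at the centre of its underside.

How it is judged:
By the outcome, as a careful person would: the job done as asked, in the order asked, and still so for the second after the job is handed in, with the robot touching nothing.
It also fails if it takes over 64 s, if anything falls off the work surface, if the arm or the gripper's body presses on something with over 40 N, if the wrist force passes 120 N, or if a joint passes its speed limit or range.

## Robot

A 6-joint arm with a two-finger parallel gripper is mounted at the origin on a cart in front of the work surface, level with it; the furniture and walls round the work are solid. World frame = base frame: x ahead of the robot, y to its left, z up, the work surface at z = 0. Lengths are in m, angles in rad, forces in N, time in s.
With the tool pointing down it reaches from about 0.275 to 1 m from the base axis. Payload 8.4 kg.
Tool frame: the origin (TCP) lies between the finger pads; the fingertips stand 14 mm ahead of it and the grasp point (between the pads) lies 5 mm behind it (manip.finger_overhang is the distance from the TCP to the fingertips, in m); z points along the fingers, y is the direction in which the jaws open and shut (so a half turn about z gives the same grasp; the last joint's range is limited). The gripper opens to 85 mm and grips with 20 to 120 N. Pads are 22 mm wide; open, the fingers measure 114 mm over their backs; the gripper's body (76 mm by 85 mm) begins 54 mm behind the grasp point. The pads swing forward as they close: fully open they stand 13 mm farther back than shut.
Start: joints at [0.747, 0.353, 1.633, -0, 1.155, -0.002], TCP at [0.458, 0.426, 0.245] pointing down, gripper open.
Joint ranges: [-2.63, 2.63], [-0.92, 2.1], [0.06, 2.66], [-1.3, 4.44], [0, 2.69], [-3.02, 3.02]. Speed limits (rad/s): [2.22, 2.22, 2.79, 3.14, 3.14, 3.14].

## Interface

Orientations are given as a unit quaternion [x, y, z, w].
In Python, from station import get_obs, eyes, manip, spotter gives the robot as it stands.
- The arm moves only by the tool carry_out, never from a script. Its argument "increments" is a list of rows, each a list of 5 numbers: the finger opening in cm, from 0 to 8.54, then the shift along the tool's x, y, z in cm, then the turn about the tool's z in rad. A call has 1 to 8 rows; each row is the pose to reach, as a shift and turn from the pose commanded when the call began, along the tool's axes at that moment; what a row does not reach only later rows make up. A row lasts 1/12 s, in which the tool goes at most 41.7 mm and 7.16 degrees, less where a joint would pass 70% of its speed; a pose out of reach is approached as far as the arm can. A call with a gripper value outside its range is refused whole. The fingers move at their own pace and stop on an object; "newtons" is the grip in N (left out, the last holds). Time passes only in rows, so rows that repeat a pose let the fingers close. It gives the time, the measured TCP pose, the force and the opening at its end, in the units of the state.
- get_obs(): the state, without advancing time (a new reading comes with each control period).
- eyes.read_camera(name): name is "scene" or "side" or "wrist"; returns the picture (420x560x3 uint8, red, green, blue); there is no depth.
- eyes.camera_model(name): a dict with "camera_matrix" (3x3 intrinsics, pixels), "R" (3x3) and "t" (3): a world point X has camera coordinates R X + t. Camera axes: x right, y down, z forward; pixel columns grow to the right and rows downward; lengths in m; the calibration is good to about 2 mm. A picture is of the moment at which its call begins: read the wrist's pose just before it. camera_model takes no time and is no camera call; for the wrist camera it gives the pose at the moment of the call.
- manip.finish_job(): hands the job in, once; it reports no verdict.
Trained networks look in the newest picture that a camera, given by its name, has taken for a name from the list of things; names that differ only in an ending like _2 or _b are one class to them, and where a whole thing is asked for, a point or a joint stands for the part that bears it (a point fixed in the world has none). Each returns a list of dicts, best first, with "score" (0 to 1); they miss things now and then, are a little off and sometimes report something else, mostly with a low value. They report only what shows in the picture. A call takes as long as a camera call.
- spotter.cut_out(camera, label): "pixels" (420x560 bool, what is visible of it) and "box" ([left, top, right, bottom] in pixels, round what is visible of it).
The state is a dict: "time": time; "joints": joint angles; "joint_velocities": joint speeds; "effort": joint torques, N m; "tcp_pos": TCP position; "tool_rot": TCP orientation; "contact_force": force on the tool from outside, world axes, zero at the start; "ft_torque": the same for the moment, N m; "grip_width": opening from 0.0 (shut) to 1.0 (fully open).
Only numpy, scipy, OpenCV 4.12 (cv2) and the standard library are available. Lean on these libraries where they do the work, as an engineer would, in place of code of your own. Each camera call takes 0.05 s, during which the arm holds its last target.

## Working session

There is one attempt and no reset: what is moved stays moved. The work goes in short steps, Python scripts to look and compute and a tool call to move; the robot and the scene stay as the last step left them, time stands still between calls to the robot, and variables do not carry over. Pictures are saved under pics/ and viewed, and the job is handed in when it is done.

Besides the shell and the picture viewer there is one more tool, called by a JSON object that holds its "api" and its "payload". carry_out: Moves the arm, as the interface text tells. Its arguments: {"type":"object","properties":{"increments":{"type":"array","items":{"type":"array","items":{"type":"number"}}},"newtons":{"type":"number"}},"required":["increments"]}

```bash
ls; mkdir -p pics
cat > h.py <<'E'
import numpy as np, cv2
from station import get_obs, eyes, manip, spotter
def save(cam,name):
    im=eyes.read_camera(cam); cv2.imwrite(f'pics/{name}.png',im[:,:,::-1]); return im
def proj(cam,X,m=None):
    m=m or eyes.camera_model(cam); p=np.array(m['R'])@np.array(X)+np.array(m['t']); q=np.array(m['camera_matrix'])@p; return q[:2]/q[2]
E
python3 - <<'E'
from h import *
for c in ['scene','side','wrist']: save(c,c+'0')
print(get_obs())
for c in ['scene','side','wrist']: m=eyes.camera_model(c); print(c,-np.array(m['R']).T@np.array(m['t']),m)
E
```

```text
pics
{'time': 0.15, 'joints': array([ 7.46625623e-01,  3.53498067e-01,  1.63393989e+00,  3.42490848e-06,
        1.15519124e+00, -2.40226712e-03]), 'joint_velocities': array([ 0.00079615, -0.00158256, -0.00434725,  0.00135827,  0.00142935,
       -0.00018278]), 'effort': array([ 2.26592692e-04, -6.05633211e+01, -3.42340279e+01,  1.36983776e-04,
        6.16290563e-03, -1.42100032e-05]), 'tcp_pos': array([0.45747507, 0.4253528 , 0.24473852]), 'tool_rot': array([ 3.99420688e-01,  9.16767607e-01, -4.74005420e-04, -2.09582609e-04]), 'contact_force': array([-0.04882659,  0.36418249,  0.38121136]), 'ft_torque': array([ 0.02793946,  0.0072325 , -0.02852883]), 'grip_width': 0.9962109662581825}
scene [-0.62175845  0.83556046  1.22234869] {'camera_matrix': array([[532.98590356,   0.        , 289.33679754],
       [  0.        , 532.98590356, 201.89170258],
       [  0.        ,   0.        ,   1.        ]]), 'R': array([[-0.57032465, -0.82137247,  0.00877814],
       [-0.48042811,  0.32488179, -0.81464142],
       [ 0.66627218, -0.46882735, -0.57989852]]), 't': array([0.32097224, 0.42560726, 1.51483215])}
side [-0.03506484 -0.84753101  0.78834214] {'camera_matrix': array([[473.76772266,   0.        , 274.39373704],
       [  0.        , 473.76772266, 208.94914203],
       [  0.        ,   0.        ,   1.        ]]), 'R': array([[ 0.85859818, -0.51211089,  0.02348613],
       [-0.235472  , -0.43465505, -0.86926861],
       [ 0.45537029,  0.74082212, -0.49378181]]), 't': array([-0.42243837,  0.30864066,  1.03310622])}
wrist [0.4117904  0.47396156 0.37311236] {'camera_matrix': array([[342.63321705,   0.        , 277.25315975],
       [  0.        , 342.63321705, 214.99233527],
       [  0.        ,   0.        ,   1.        ]]), 'R': array([[ 0.73236218,  0.68091353, -0.00155255],
       [ 0.65633714, -0.7053181 ,  0.26785804],
       [ 0.18129312, -0.19718809, -0.96345714]]), 't': array([-0.62372728, -0.03592081,  0.37828257])}
```

View pics/scene0.png

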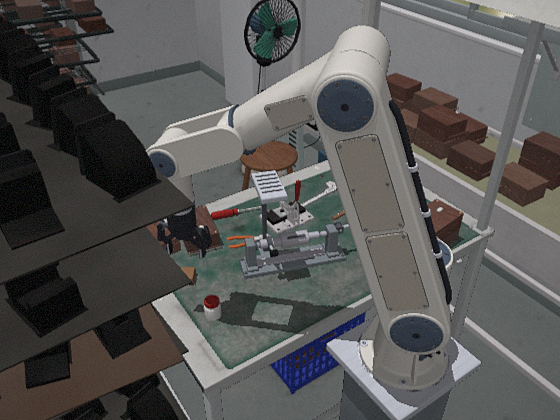

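View pics/side0.png

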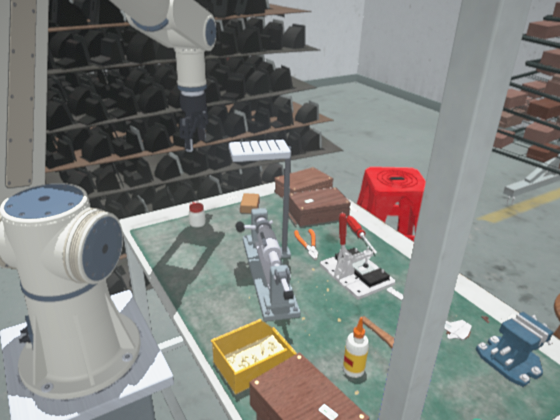

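View pics/wrist0.png

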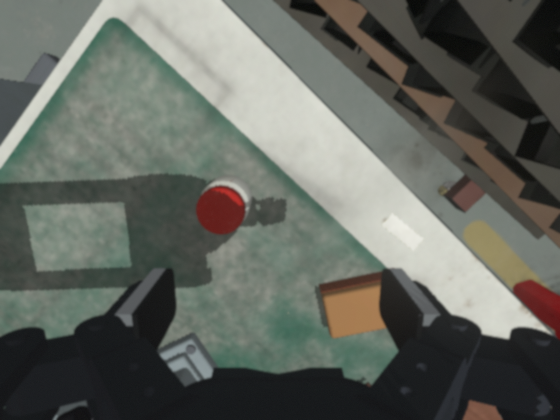

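The side view shows the fixture from about (262,215) to (285,305), the lamp at (260,150), the black grip near (240,227), the knob near (291,296), the jar at (197,212), the glue at (355,350) and the sanding block at (250,203). Next I'll run the detectors.

Run:
```python
from h import *
import pickle
out={}
for c in ['scene','side']:
    im=eyes.read_camera(c)
    for l in ['centres','workshaft','key_top','carrier_grip','cam_lever','lever_knob','jar','glue','sanding_block']:
        r=spotter.cut_out(c,l)
        for d in r[:2]:
            ys,xs=np.nonzero(d['pixels']); print(c,l,round(d['score'],2),np.round(d['box']),len(xs),xs.mean().round(1),ys.mean().round(1))
        out[c,l]=r
    big=cv2.resize(im[190:320,200:330] if c=='side' else im[160:290,220:400],None,fx=4.4,fy=4.4,interpolation=cv2.INTER_CUBIC)
    cv2.imwrite(f'pics/{c}_z.png',big[:,:,::-1]);print(big.shape)
pickle.dump(out,open('det.pkl','wb'))
print(get_obs()['time'])
```

```text
scene centres 0.65 [239. 173. 345. 276.] 4713 286.4 237.4
scene workshaft 0.73 [262. 229. 317. 258.] 820 286.6 239.9
scene key_top 0.92 [261. 231. 317. 258.] 761 286.7 239.7
scene carrier_grip 0.81 [260. 230. 320. 255.] 869 287.7 239.9
scene lever_knob 0.32 [241. 172. 346. 275.] 4514 287.0 238.3
scene jar 0.75 [204. 292. 218. 320.] 370 211.9 307.1
scene glue 0.36 [260. 229. 320. 255.] 708 286.9 240.0
scene glue 0.31 [204. 293. 220. 321.] 376 212.0 306.9
scene sanding_block 0.59 [244. 171. 349. 276.] 4434 286.1 237.6
(572, 792, 3)
side centres 0.96 [226. 140. 301. 324.] 5524 268.4 236.9
side workshaft 0.64 [238. 219. 280. 263.] 966 264.1 239.0
side key_top 0.68 [236. 216. 283. 267.] 896 264.4 238.8
side key_top 0.55 [231. 140. 302. 321.] 5620 268.6 236.0
side carrier_grip 0.89 [238. 217. 280. 264.] 977 264.1 239.1
side cam_lever 0.49 [276. 274. 293. 299.] 209 285.3 285.1
side lever_knob 0.68 [276. 273. 295. 299.] 217 285.2 285.3
side jar 0.68 [188. 204. 207. 225.] 381 196.7 213.8
side glue 0.56 [344. 319. 368. 377.] 1015 355.7 351.3
side glue 0.55 [238. 217. 282. 264.] 964 264.1 238.4
side sanding_block 0.64 [240. 192. 259. 214.] 339 249.2 202.0
(572, 572, 3)
1.15
```

View pics/scene_z.png

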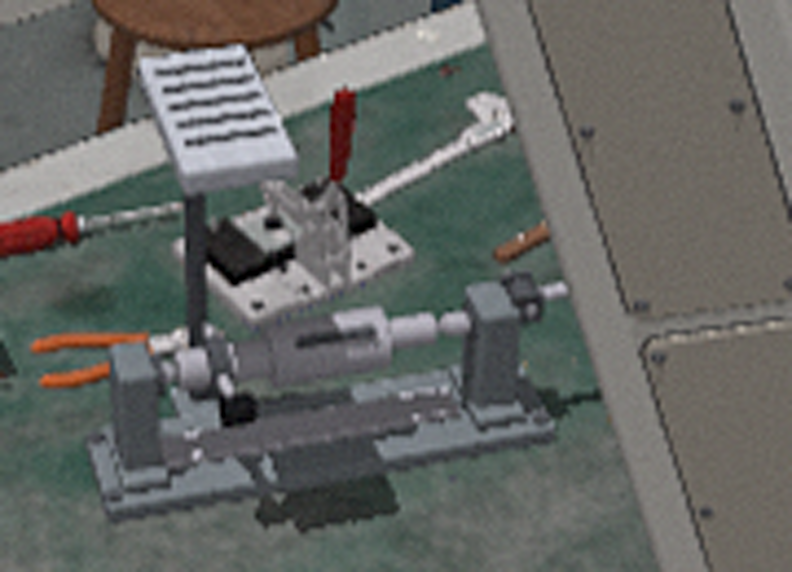

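View pics/side_z.png

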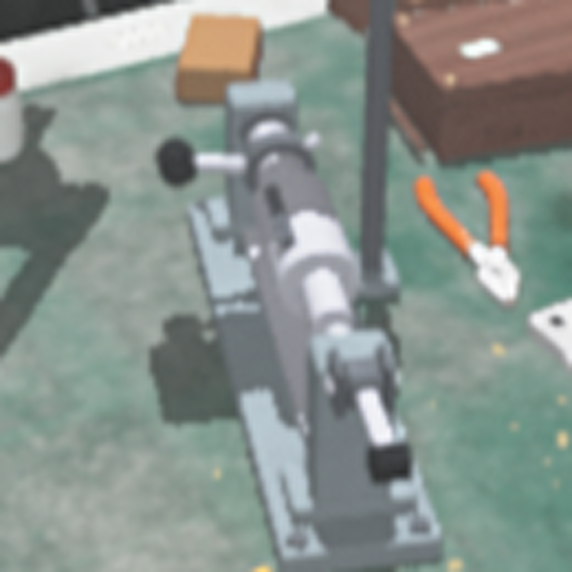

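```bash
cat > fit.py <<'E'
from h import *
from scipy.optimize import least_squares
def F(p,X): # fixture->world
    c,s=np.cos(p[2]),np.sin(p[2]); X=np.array(X,float)/1000
    return np.array([p[0]+c*X[0]-s*X[1],p[1]+s*X[0]+c*X[1],X[2]])
def grip(th): a=th+np.pi/4; return [-65*np.sin(a),70,100+65*np.cos(a)]
def knob(l): return [0,-172-65*np.cos(l),115+65*np.sin(l)]
S=lambda u,v:(200+(u)/4.4-.5+.11,190+v/4.4-.39)
C=lambda u,v:(220+u/4.4-.39,160+v/4.4-.39)
pts=[('side','grip',S(177,162)),('scene','grip',C(238,408)),('side',knob(0),S(390,462)),
('scene',[-45,177.5,0],C(112,518)),('scene',[-45,-177.5,0],C(555,434)),
('side',[-45,-177.5,18],S(275,550)),('side',[45,-177.5,18],S(440,543)),('side',[-45,177.5,18],S(190,208)),
('scene',[-22,148,120],C(112,362)),('scene',[-22,-130,120],C(470,300)),
('side',[-22,148,120],S(228,88)),('side',[22,148,120],S(293,85)),
('side',[-85,110,345],(232,142)),('side',[-85,30,345],(229,157)),('side',[60,30,345],(290,156)),
('scene',[-85,110,316],C(187,190)),('scene',[-85,30,316],C(297,178))]
M={c:eyes.camera_model(c) for c in('scene','side')}
def res(p):
    r=[]
    for c,X,uv in pts:
        X=grip(p[3]) if X=='grip' else X
        r.append((proj(c,F(p,X),M[c])-uv))
    return np.array(r)
if __name__=='__main__':
    s=least_squares(lambda p:res(p).ravel(),[.6,.1,0,1.],loss='soft_l1',x_scale=[.01,.01,.01,.05])
    p=s.x;print(p.tolist())
    for q,r in zip(pts,res(p)): print(q[0],q[1],r.round(1))
    np.save('p.npy',p)
    for nm,X in [('knob',knob(0)),('pivot',[0,-172,115]),('grip',grip(p[3])),('gripgoal',grip(0))]: print(nm,F(p,X).round(4))
E
python3 fit.py
```

```text
[0.4951512954728417, 0.04030594231872329, -0.3478462461324163, 0.6350311936817025]
side grip [0.7 0.8]
scene grip [ 1.6 -1. ]
side [0, np.float64(-237.0), np.float64(115.0)] [-0.3  1.9]
scene [-45, 177.5, 0] [-2.7  1. ]
scene [-45, -177.5, 0] [-1.4  2.2]
side [-45, -177.5, 18] [ 0.4 -0.4]
side [45, -177.5, 18] [-0.1 -3. ]
side [-45, 177.5, 18] [-0.1 -2.8]
scene [-22, 148, 120] [3.4 2.6]
scene [-22, -130, 120] [4.5 3.4]
side [-22, 148, 120] [ 0.3 -0.8]
side [22, 148, 120] [ 0.7 -1.3]
side [-85, 110, 345] [-2.8 -1.5]
side [-85, 30, 345] [ 3.9 -4.2]
side [60, 30, 345] [ 2.2 -6.3]
scene [-85, 110, 316] [1.  1.4]
scene [-85, 30, 316] [2.6 0.3]
knob [ 0.4144 -0.1825  0.115 ]
pivot [ 0.4365 -0.1214  0.115 ]
grip [0.4586 0.128  0.1097]
gripgoal [0.4758 0.1218 0.146 ]
```

```bash
cat > ov.py <<'E'
from fit import *
import itertools,sys
def box(x0,x1,y0,y1,z0,z1):
    V=list(itertools.product((x0,x1),(y0,y1),(z0,z1)))
    return [(a,b) for a,b in itertools.combinations(V,2) if sum(i!=j for i,j in zip(a,b))==1]
def overlay(cam,p,lev,name,roi,f,im=None):
    im=eyes.read_camera(cam) if im is None else im; m=eyes.camera_model(cam)
    x0,y0,x1,y1=roi
    b=cv2.resize(im[y0:y1,x0:x1],None,fx=f,fy=f,interpolation=cv2.INTER_CUBIC)[:,:,::-1].copy()
    E=box(-45,45,-177.5,177.5,0,18)+box(-22,22,118,148,18,120)+box(-22,22,-165,-130,18,120)+box(-85,60,30,110,316,345)
    th=p[3]; k=lambda y:(-30.5*np.sin(th),y,100+30.5*np.cos(th))
    E+=[((0,-172,115),knob(lev)),((0,70,100),grip(th)),(k(-48),k(12)),((0,-100,100),(0,100,100))]
    for a,c in E:
        q=[tuple(((proj(cam,F(p,v),m)+.5-[x0,y0])*f).astype(int).tolist()) for v in (a,c)]
        cv2.line(b,q[0],q[1],(0,255,255),1)
    cv2.imwrite(f'pics/{name}.png',b)
if __name__=='__main__':
    p=np.load('p.npy'); n=sys.argv[1]; lev=float(sys.argv[2])
    overlay('side',p,lev,n+'_side',(200,130,330,330),3,)
    overlay('scene',p,lev,n+'_scene',(220,160,360,290),4.4)
    a=cv2.imread(f'pics/{n}_side.png');b=cv2.imread(f'pics/{n}_scene.png')
    c=np.zeros((600,a.shape[1]+400,3),np.uint8);c[:a.shape[0],:390]=a
    b=cv2.resize(b,(400,int(b.shape[0]*400/b.shape[1])));c[:b.shape[0],390:]=b
    cv2.imwrite(f'pics/{n}.png',c)
E
python3 ov.py o1 0
```

```text
(no output)
```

View pics/o1.png

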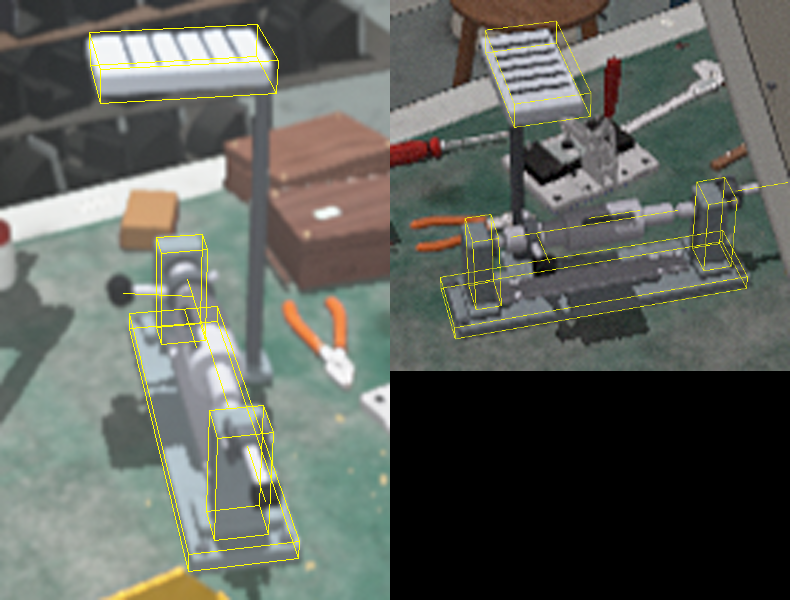

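View pics/o1_scene.png

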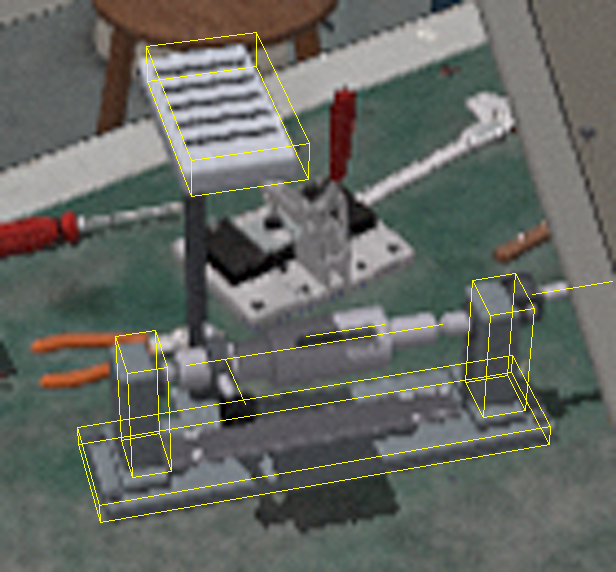

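```bash
python3 - <<'E'
s=open('fit.py').read()
a=s.index("('scene',[-45,177.5,0]"); b=s.index("M={c")
s=s[:a]+"""('scene',[-45,177.5,0],C(112,518)),('scene',[-45,-177.5,0],C(555,438)),('scene',[45,177.5,18],C(92,440)),
('side',[-45,-177.5,18],O(187,553)),('side',[45,-177.5,18],O(297,541)),('side',[-45,177.5,18],O(131,317)),
('side',[-22,148,120],S(228,88)),('side',[22,148,120],S(293,85)),
('side',[-85,30,316],O(101,100)),('side',[60,30,316],O(275,93)),
('scene',[-85,110,316],C(190,190)),('scene',[-85,30,316],C(299,178))]
"""+s[b:]
s=s.replace("C=lambda","O=lambda u,v:(200+u/3-.33,130+v/3-.33)\nC=lambda")
open('fit.py','w').write(s)
E
python3 fit.py; python3 ov.py o2 0
```

```text
[0.4948182418279744, 0.04061497603439455, -0.34833136486533856, 0.6332129953294117]
side grip [0.5 0.8]
scene grip [ 1.5 -0.9]
side [0, np.float64(-237.0), np.float64(115.0)] [-0.5  1.9]
scene [-45, 177.5, 0] [-2.8  1. ]
scene [-45, -177.5, 0] [-1.4  1.4]
scene [45, 177.5, 18] [-3.4 -3. ]
side [-45, -177.5, 18] [0.2 0.2]
side [45, -177.5, 18] [ 0.6 -0. ]
side [-45, 177.5, 18] [-0.8 -1.3]
side [-22, 148, 120] [ 0.2 -0.9]
side [22, 148, 120] [ 0.6 -1.3]
side [-85, 30, 316] [-0.4  0.9]
side [60, 30, 316] [ 0.2 -0.1]
scene [-85, 110, 316] [0.3 1.5]
scene [-85, 30, 316] [2.1 0.4]
knob [ 0.4139 -0.1822  0.115 ]
pivot [ 0.4361 -0.1211  0.115 ]
grip [0.4583 0.1283 0.1099]
gripgoal [0.4755 0.1221 0.146 ]
```

View pics/o2_scene.png

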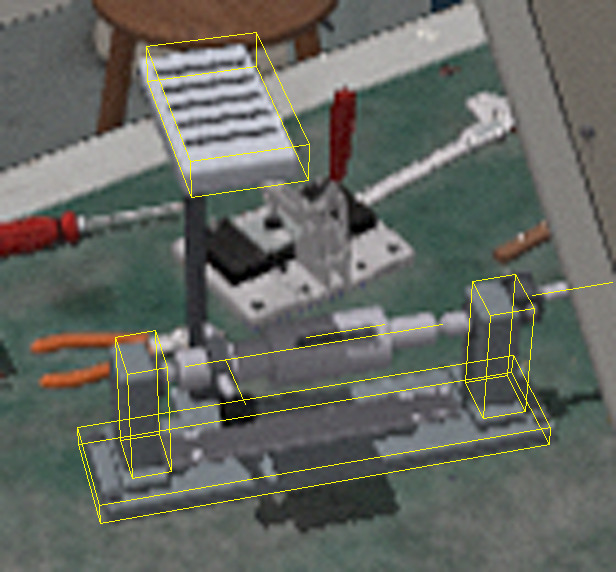

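View pics/o2_side.png

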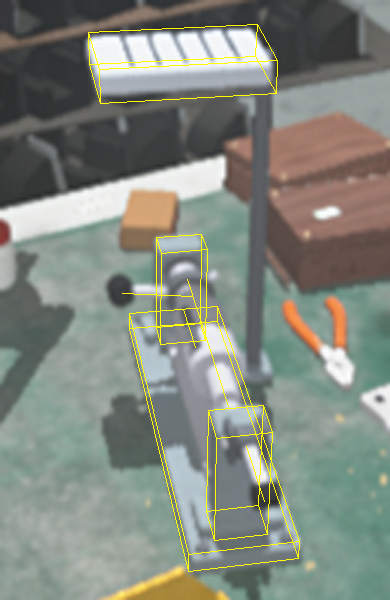

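```bash
cat >> h.py <<'E'
from scipy.spatial.transform import Rotation as Rn
def to(pos,yax=None,o=None):
    """increments (cm) tool axes to reach pos; turn so tool y aligns with world dir yax"""
    o=o or get_obs(); R=Rn.from_quat(o['tool_rot']).as_matrix()
    d=R.T@(np.array(pos)-o['tcp_pos'])*100
    t=None
    if yax is not None:
        v=R.T@np.array(yax); t=np.arctan2(-v[0],v[1]); t=(t+np.pi/2)%np.pi-np.pi/2
    print('inc',d.round(2),'turn',t, 'tcp',o['tcp_pos'].round(4),'z',R[:,2].round(3),'y',R[:,1].round(3),'j',o['joints'].round(3),'F',o['contact_force'].round(1),'g',round(o['grip_width'],3),'t',round(o['time'],2))
E
python3 - <<'E'
from fit import *
p=np.load('p.npy')
fx=F(p,[1000,0,0])-F(p,[0,0,0]); print(fx)
to([.42,-.15,.42],fx)
to([.414,-.182,.25],fx)
for X in [(1,-.3,.6),(1.1,-.36,.6),(1,-.35,.4),(1,-.35,.2),(1.3,-.5,.6)]: print(X,proj('side',X),proj('scene',X))
E
```

```text
[ 0.93994358 -0.34132986  0.        ]
inc [-39.58 -41.95 -17.47] turn 1.09732816965733 tcp [0.4577 0.4256 0.2453] z [-0.  0. -1.] y [ 0.732  0.681 -0.   ] j [ 0.747  0.353  1.633  0.     1.155 -0.002] F [ 0.5  0.3 -0.4] g 1.0 t 1.35
inc [-41.52 -44.57  -0.47] turn 1.09732816965733 tcp [0.4577 0.4256 0.2453] z [-0.  0. -1.] y [ 0.732  0.681 -0.   ] j [ 0.747  0.353  1.633  0.     1.155 -0.002] F [ 0.5  0.3 -0.4] g 1.0 t 1.35
(1, -0.3, 0.6) [569.35525401  53.62715542] [289.96494068  28.78445755]
(1.1, -0.36, 0.6) [625.9065768   55.03653193] [287.93927877  19.31294609]
(1, -0.35, 0.4) [561.31209008 152.73607186] [299.83876041  77.20095182]
(1, -0.35, 0.2) [534.27782679 230.5095679 ] [298.87261768 122.64300736]
(1.3, -0.5, 0.6) [750.86985097  59.8071055 ] [288.27981192   2.05082306]
```

{"api": "carry_out", "payload": {"increments": [[6.0, 0, 0, -17.5, 0], [6.0, 0, 0, -17.5, 0], [6.0, 0, 0, -17.5, 0], [6.0, 0, 0, -17.5, 0], [6.0, -10, -10.5, -17.5, 0.28], [6.0, -20, -21, -17.5, 0.55], [6.0, -30, -31.5, -17.5, 0.82], [6.0, -39.6, -42, -17.5, 1.1]]}}

```text
time: 2.02
tcp_pos: [0.4468, 0.2578, 0.4166]
tool_rot: [0.616, 0.788, 0.0, 0.0]
contact_force: [0.5, 0.0, 0.7]
grip_width: 0.701
```

Run:
```python
from fit import *
p=np.load('p.npy')
fx=F(p,[1000,0,0])-F(p,[0,0,0])
to([.36,-.13,.42],fx)
```

```text
inc [-35.54 -17.78  -0.36] turn 0.592029728615465 tcp [0.4468 0.2578 0.4166] z [ 0.001  0.    -1.   ] y [0.97  0.241 0.001] j [ 0.52   0.056  1.632 -0.     1.453  0.277] F [0.5 0.  0.7] g 0.701 t 2.02
```

{"api": "carry_out", "payload": {"increments": [[6.0, -35.5, -17.8, -0.4, 0.6], [6.0, -35.5, -17.8, -0.4, 0.6], [6.0, -35.5, -17.8, -0.4, 0.6], [6.0, -35.5, -17.8, -0.4, 0.6], [6.0, -35.5, -17.8, -0.4, 0.6], [6.0, -35.5, -17.8, -0.4, 0.6], [6.0, -35.5, -17.8, -0.4, 0.6], [6.0, -35.5, -17.8, -0.4, 0.6]]}}

```text
time: 2.68
tcp_pos: [0.3749, -0.0679, 0.42]
tool_rot: [0.82, 0.573, 0.0, 0.0]
contact_force: [1.4, -1.3, -0.1]
grip_width: 0.699
```

{"api": "carry_out", "payload": {"increments": [[6.0, 0, 0, 0, 0.05], [6.0, 0, 0, 0, 0.05]]}}

```text
time: 2.85
tcp_pos: [0.3753, -0.0685, 0.42]
tool_rot: [0.836, 0.549, 0.0, 0.0]
contact_force: [-0.3, -0.1, 0.8]
grip_width: 0.7
```

Run:
```python
from fit import *
p=np.load('p.npy')
fx=F(p,[1000,0,0])-F(p,[0,0,0])
to([.414,-.182,.22],fx)
save('wrist','w1');save('scene','s1');save('side','d1')
```

```text
inc [-8.88  8.04 20.  ] turn -0.06060763775175615 tcp [ 0.3753 -0.0685  0.42  ] z [ 0.001 -0.    -1.   ] y [ 0.918 -0.398  0.001] j [-0.184 -0.187  1.849 -0.     1.478  0.225] F [-0.3 -0.1  0.8] g 0.7 t 2.85
```

View pics/w1.png

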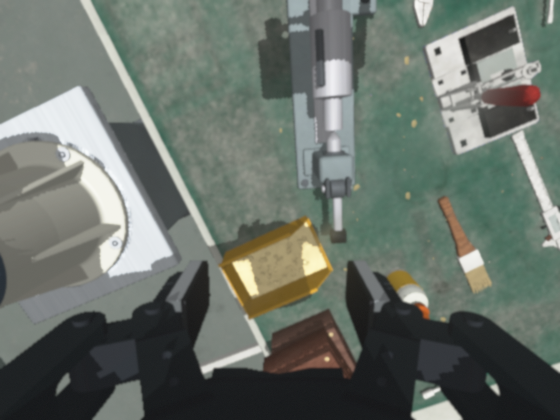

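View pics/s1.png

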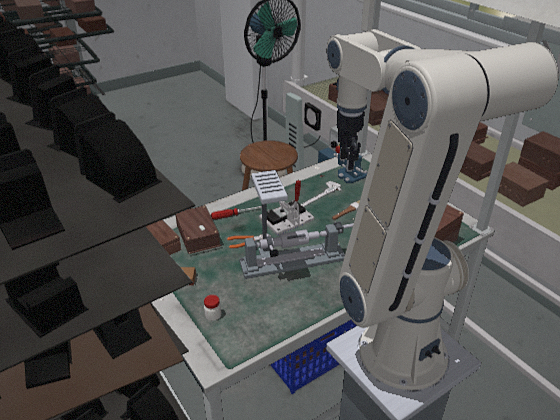

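View pics/d1.png

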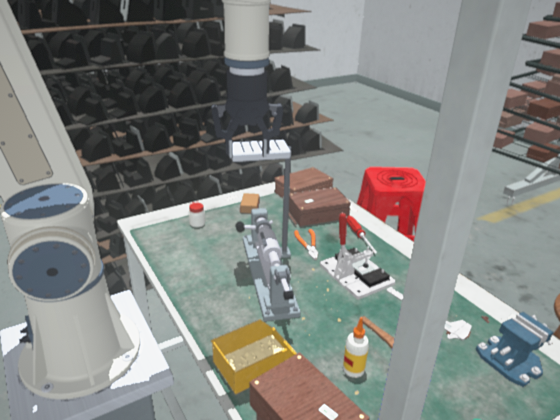

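Run:
```python
from ov import *
p=np.load('p.npy')
overlay('wrist',p,0,'ow1',(230,0,430,260),2.3,cv2.imread('pics/w1.png')[:,:,::-1])
print(proj('wrist',F(p,knob(0))))
```

```text
[336.25929683 243.21188895]
```

View pics/ow1.png

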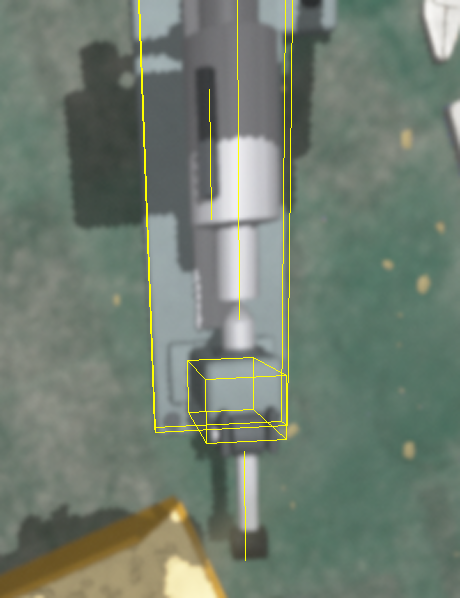

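Run:
```python
from fit import *
p=np.load('p.npy')
fx=F(p,[1000,0,0])-F(p,[0,0,0])
to(F(p,[0,-317,250]),fx)
```

```text
inc [-17.27   8.42  16.97] turn -0.05075793707628873 tcp [ 0.3762 -0.0656  0.4197] z [ 0.  0. -1.] y [ 0.921 -0.389  0.   ] j [-0.177 -0.186  1.849  0.     1.478  0.222] F [-0.2  0.8  0.8] g 0.705 t 3.0
```

{"api": "carry_out", "payload": {"increments": [[5.0, -17.3, 8.4, 17, -0.05], [5.0, -17.3, 8.4, 17, -0.05], [5.0, -17.3, 8.4, 17, -0.05], [5.0, -17.3, 8.4, 17, -0.05], [5.0, -17.3, 8.4, 17, -0.05], [5.0, -17.3, 8.4, 17, -0.05], [5.0, -17.3, 8.4, 17, -0.05], [5.0, -17.3, 8.4, 17, -0.05]]}}

```text
time: 3.67
tcp_pos: [0.3858, -0.2577, 0.2475]
tool_rot: [0.819, 0.573, -0.001, -0.002]
contact_force: [-0.6, 0.7, 1.0]
grip_width: 0.585
```

Run:
```python
from ov import *
eyes.read_camera('scene')
p=np.load('p.npy')
m=eyes.camera_model('wrist'); im=save('wrist','w2'); m2=eyes.camera_model('wrist'); print(np.abs(m['t']-m2['t']).max())
import pickle; pickle.dump(m,open('w2.pkl','wb'))
overlay('wrist',p,0,'ow2',(150,0,430,280),2.1,im)
print(proj('wrist',F(p,knob(0))))
for l in ['lever_knob','cam_lever']:
    for d in spotter.cut_out('wrist',l)[:2]: print(l,d['score'],d['box'])
to(F(p,knob(0)))
```

```text
0.0006846015349782908
[276.53410497 101.48182894]
lever_knob 0.65 [263.1, 0.0, 290.9, 103.4]
cam_lever 0.71 [269.1, 0.0, 292.9, 104.9]
inc [ 7.98 -0.04 13.59] turn None tcp [ 0.3868 -0.2571  0.2509] z [ 0.002 -0.001 -1.   ] y [ 0.94  -0.342  0.002] j [-0.59   0.092  1.958  0.     1.089 -0.242] F [-0.7  0.7  0.1] g 0.587 t 3.87
```

View pics/ow2.png

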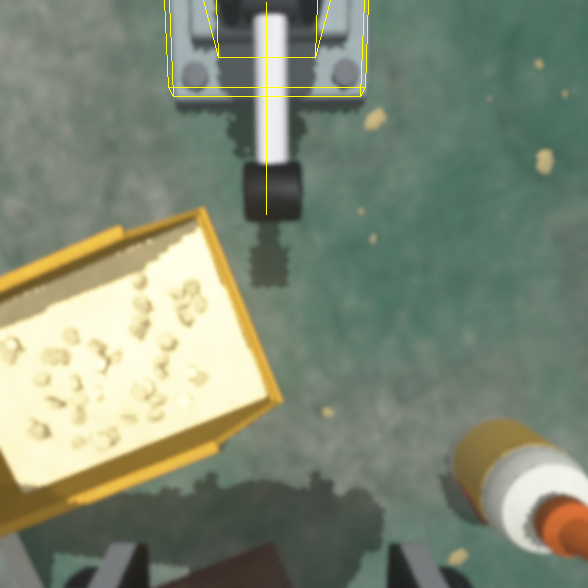

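Run:
```python
import cv2
im=cv2.imread('pics/w2.png')[0:120,220:340]
cv2.imwrite('pics/w2z.png',cv2.resize(im,None,fx=5,fy=5,interpolation=cv2.INTER_CUBIC))
```

```text
(no output)
```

View pics/w2z.png

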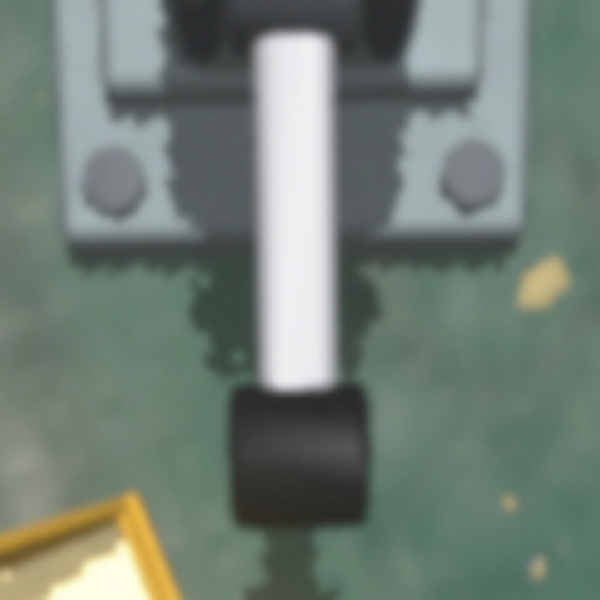

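```bash
cat > fit2.py <<'E'
from fit import *
import pickle
W=lambda u,v:(220+u/5-.4,v/5-.4)
M['w2']=pickle.load(open('w2.pkl','rb'))
P=pts+[('w2','knob',W(300,457)),('w2',[-45,-177.5,18],W(68,238)),('w2',[45,-177.5,18],W(522,236)),('w2',[-45,-177.5,0],W(72,262)),('w2',[45,-177.5,0],W(518,256)),
('scene',[-45,177.5,18],C(104,490))]
P=[(c,'knob' if (c=='side' and isinstance(X,list) and X[1]<-230) else X,uv) for c,X,uv in P]
cams=['scene','side','w2']
def model(q):
    p=q[:4];r=[]
    for c,X,uv in P:
        X=grip(p[3]) if X=='grip' else knob(q[4]) if X=='knob' else X
        i=5+6*cams.index(c); d=q[i:i+3]*.002; w=q[i+3:i+6]*.003
        m=M[c]; pc=Rn.from_rotvec(w).apply(m['R']@(F(p,X)+d)+m['t']); h=m['camera_matrix']@pc
        r.append(h[:2]/h[2]-uv)
    return np.array(r)
if __name__=='__main__':
    q0=np.r_[np.load('p.npy'),0.05,np.zeros(18)]
    s=least_squares(lambda q:np.r_[model(q).ravel(),q[5:]],q0,loss='soft_l1')
    q=s.x;print(q[:5],'\n',q[5:].reshape(3,6).round(1))
    for a,r in zip(P,model(q)): print(a[0],a[1],r.round(1))
    np.save('q.npy',q)
    p=q[:4]
    for nm,X in [('knob',knob(q[4])),('pivot',[0,-172,115]),('grip',grip(p[3])),('gripgoal',grip(0))]: print(nm,F(p,X).round(4))
E
python3 fit2.py
```

```text
[ 0.49530548  0.03750057 -0.34863363  0.63592006  0.13484921] 
 [[ 0.2  0.1  0.   0.2  0.1 -0.5]
 [-0.1  0.2  0.1  0.  -0.5  0.2]
 [-0.  -0.3 -1.1 -1.2 -0.1 -0.2]]
side grip [0.4 1.1]
scene grip [ 2.4 -1.7]
side knob [-0.4 -0.9]
scene [-45, 177.5, 0] [-1.9  0.3]
scene [-45, -177.5, 0] [-0.7  0.6]
scene [45, 177.5, 18] [-2.5 -3.7]
side [-45, -177.5, 18] [0.2 0.7]
side [45, -177.5, 18] [0.6 0.5]
side [-45, 177.5, 18] [-0.9 -1.1]
side [-22, 148, 120] [ 0.1 -0.6]
side [22, 148, 120] [ 0.5 -1.1]
side [-85, 30, 316] [-0.5  1.1]
side [60, 30, 316] [0.3 0.2]
scene [-85, 110, 316] [1.1 0.7]
scene [-85, 30, 316] [ 2.9 -0.4]
w2 knob [-0.3 15.1]
w2 [-45, -177.5, 18] [-1.  -0.3]
w2 [45, -177.5, 18] [ 1.5 -0.1]
w2 [-45, -177.5, 0] [ 0.4 -1.4]
w2 [45, -177.5, 0] [-0.1 -0.3]
scene [-45, 177.5, 18] [-0.3  2.6]
knob [ 0.4145 -0.1847  0.1237]
pivot [ 0.4365 -0.1242  0.115 ]
grip [0.4588 0.1252 0.1097]
gripgoal [0.476 0.119 0.146]
```

Run:
```python
from fit2 import *
q=np.load('q.npy');p=q[:4]
for l in [0,.2,.4,.6]:
    print(l,F(p,knob(l)).round(3),[proj(c,F(p,knob(l)),M[c]).round(1) for c in('side','w2')])
print('piv',proj('side',F(p,[0,-172,115]),M['side']),proj('w2',F(p,[0,-172,115]),M['w2']))
print('obs knob side',S(390,462),'w2',W(300,457))
m=M['w2'];print(-m['R'].T@m['t'],m['R'])
im=cv2.imread('pics/d1.png')[265:325,250:320]
cv2.imwrite('pics/d1z.png',cv2.resize(im,None,fx=8,fy=8,interpolation=cv2.INTER_CUBIC))
```

```text
0 [ 0.414 -0.185  0.115] [array([288.6, 297.3]), array([279.2, 105.1])]
0.2 [ 0.415 -0.184  0.128] [array([288.7, 292.2]), array([279.3, 102.3])]
0.4 [ 0.416 -0.18   0.14 ] [array([288.6, 286.6]), array([279.3,  95.2])]
0.6 [ 0.418 -0.175  0.152] [array([288.2, 280.6]), array([279.4,  83.3])]
piv [282.55625692 278.8650625 ] [279.25288739   4.66121972]
obs knob side (288.24636363636364, 294.61) w2 (279.6, 91.0)
[ 0.40974997 -0.19488605  0.37742921] [[ 0.93954539 -0.34242096 -0.00152961]
 [-0.32963723 -0.90566026  0.26668105]
 [-0.09270248 -0.25005474 -0.96378362]]
```

View pics/d1z.png

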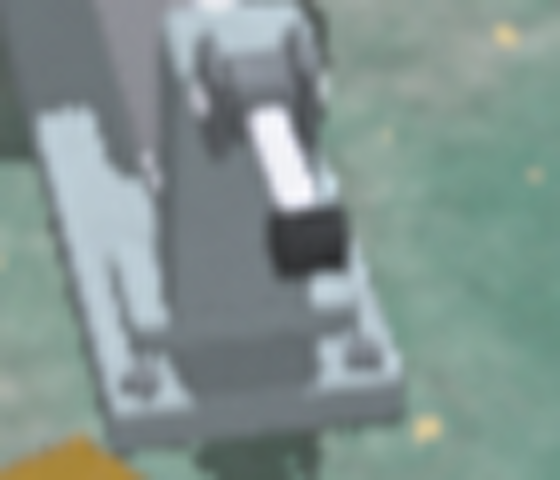

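```bash
cat >> h.py <<'E'
def ray(m,uv):
    d=np.linalg.inv(m['camera_matrix'])@np.r_[uv,1]; R=np.array(m['R']); d=R.T@d; return -R.T@np.array(m['t']), d/np.linalg.norm(d)
def tri(obs):
    A=np.zeros((3,3));b=np.zeros(3)
    for m,uv in obs:
        o,d=ray(m,uv);Pm=np.eye(3)-np.outer(d,d);A+=Pm;b+=Pm@o
    X=np.linalg.solve(A,b)
    for m,uv in obs:
        o,d=ray(m,uv); print('  ray dist mm',np.linalg.norm(np.cross(X-o,d))*1000)
    return X
E
python3 - <<'E'
from fit2 import *
q=np.load('q.npy');p=q[:4]
X=tri([(M['w2'],(279.6,91.0)),(M['side'],(288.2,294.6))]);print(X)
c,s=np.cos(p[2]),np.sin(p[2]);d=X[:2]-p[:2];print('fixture',c*d[0]+s*d[1],-s*d[0]+c*d[1],X[2])
o,d=ray(M['w2'],(279.6,91.));print(o+d*(.115-o[2])/d[2],o+d*(.13-o[2])/d[2])
E
```

```text
ray dist mm 0.43756131516655344
  ray dist mm 0.4375613151665326
[ 0.41829836 -0.17645213  0.11448213]
fixture 0.0007148360581936963 -0.227388092846082 0.1144821255297236
[ 0.41792312 -0.17623886  0.115     ] [ 0.41745595 -0.1773047   0.13      ]
```

Run:
```python
from h import *
to([.4183,-.1765,.106],[.94,-.3417,0])
```

```text
inc [ 8.66  0.18 14.49] turn -2.4158255056416778e-06 tcp [ 0.3868 -0.2571  0.2509] z [ 0.002 -0.001 -1.   ] y [ 0.94  -0.342  0.002] j [-0.59   0.092  1.958  0.     1.089 -0.242] F [-0.7  0.7  0.1] g 0.587 t 3.87
```

{"api": "carry_out", "payload": {"increments": [[3.6, 4, 0.1, 2, 0], [3.6, 8, 0.2, 4, 0], [3.6, 8.7, 0.2, 8, 0], [3.6, 8.7, 0.2, 12, 0], [3.6, 8.7, 0.2, 14.5, 0], [3.6, 8.7, 0.2, 14.5, 0], [3.6, 8.7, 0.2, 14.5, 0]], "newtons": 20}}

```text
time: 4.45
tcp_pos: [0.4177, -0.1763, 0.1052]
tool_rot: [0.819, 0.573, -0.0, -0.001]
contact_force: [0.7, -0.6, -0.3]
grip_width: 0.423
```

Run:
```python
from h import *
save('side','d2');save('scene','s2')
a=cv2.imread('pics/d2.png')[240:340,230:330];cv2.imwrite('pics/d2z.png',cv2.resize(a,None,fx=6,fy=6,interpolation=cv2.INTER_CUBIC))
to([.4183,-.1765,.106],[.94,-.3417,0])
```

```text
inc [ 0.07 -0.12  0.08] turn -0.0017017146993849597 tcp [ 0.4192 -0.1776  0.1068] z [ 0.003 -0.001 -1.   ] y [ 0.939 -0.343  0.003] j [-0.404  0.289  2.107  0.     0.742 -0.054] F [0.6 0.7 0.2] g 0.423 t 4.55
```

View pics/d2z.png

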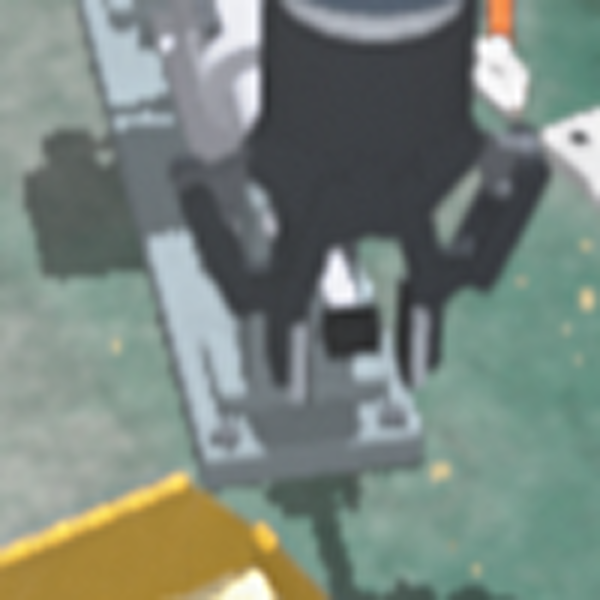

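The side view has the knob (350,330 in the zoom) centred between the pads. I'll close on it.

{"api": "carry_out", "payload": {"increments": [[1.6, 0, 0, 0, 0], [1.6, 0, 0, 0, 0], [1.6, 0, 0, 0, 0], [1.6, 0, 0, 0, 0], [1.6, 0, 0, 0, 0]], "newtons": 25}}

```text
time: 4.97
tcp_pos: [0.417, -0.1772, 0.1067]
tool_rot: [0.82, 0.573, -0.0, -0.0]
contact_force: [-7.6, 4.0, 13.1]
grip_width: 0.233
```

{"api": "carry_out", "payload": {"increments": [[1.6, 0.03, 0, -0.65, 0], [1.6, 0.13, 0, -1.29, 0], [1.6, 0.3, 0, -1.92, 0], [1.6, 0.51, 0, -2.53, 0], [1.6, 0.8, 0, -3.12, 0], [1.6, 1.14, 0, -3.67, 0]]}}

```text
time: 5.47
tcp_pos: [0.4204, -0.1668, 0.1422]
tool_rot: [0.82, 0.573, -0.001, -0.0]
contact_force: [-6.1, -2.8, -5.8]
grip_width: 0.228
```

Run:
```python
from h import *
save('side','d3')
a=cv2.imread('pics/d3.png')[240:340,230:330];cv2.imwrite('pics/d3z.png',cv2.resize(a,None,fx=6,fy=6,interpolation=cv2.INTER_CUBIC))
to([.4183,-.1765,.106],[.94,-.3417,0])
```

```text
inc [-1.03  0.13  3.69] turn -0.001999821757810105 tcp [ 0.4207 -0.1664  0.1429] z [-0.001 -0.    -1.   ] y [ 0.939 -0.344 -0.001] j [-3.790e-01  2.250e-01  2.085e+00 -1.000e-03  8.330e-01 -2.800e-02] F [-8.2  0.   2.5] g 0.233 t 5.52
```

View pics/d3z.png

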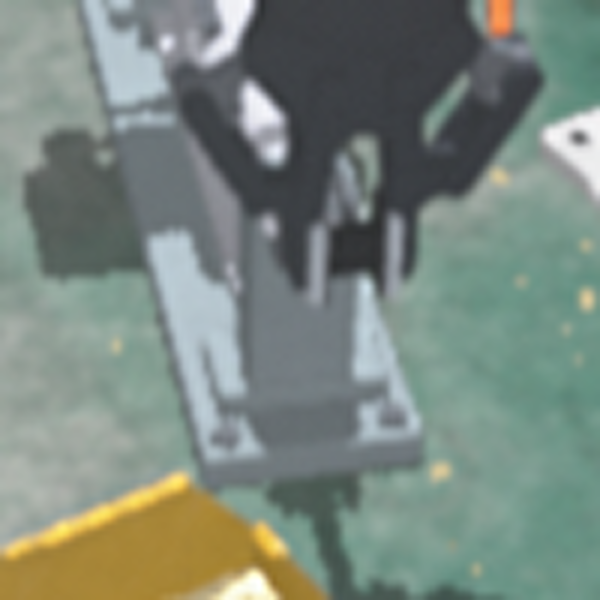

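{"api": "carry_out", "payload": {"increments": [[1.6, 0.39, 0, -0.52, 0], [1.6, 0.83, 0, -0.99, 0], [1.6, 1.58, 0, -1.62, 0], [1.6, 2.41, 0, -2.12, 0], [1.6, 3.0, 0, -2.39, 0], [1.6, 3.62, 0, -2.59, 0], [1.6, 4.26, 0, -2.74, 0], [1.6, 4.75, 0, -2.8, 0]]}}

```text
time: 6.18
tcp_pos: [0.4362, -0.1224, 0.1706]
tool_rot: [0.82, 0.573, -0.002, -0.0]
contact_force: [-11.7, -5.6, 8.3]
grip_width: 0.236
```

{"api": "carry_out", "payload": {"increments": [[1.6, 0.1, 0, 0, 0], [1.6, 0.1, 0, 0, 0]]}}

```text
time: 6.35
tcp_pos: [0.4367, -0.1212, 0.1708]
tool_rot: [0.82, 0.573, -0.001, -0.0]
contact_force: [-12.8, -2.1, 11.9]
grip_width: 0.227
```

Run:
```python
from h import *
save('side','d4')
a=cv2.imread('pics/d4.png')[200:340,200:330];cv2.imwrite('pics/d4z.png',cv2.resize(a,None,fx=4,fy=4,interpolation=cv2.INTER_CUBIC))
to([.4183,-.1765,.106],[.94,-.3417,0])
```

```text
inc [-5.81  0.19  6.49] turn -0.001838731175458852 tcp [ 0.4367 -0.1212  0.1708] z [-0.003 -0.001 -1.   ] y [ 0.939 -0.343 -0.002] j [-2.730e-01  1.830e-01  2.059e+00 -2.000e-03  9.020e-01  7.800e-02] F [-13.   -1.2  11.7] g 0.229 t 6.4
```

View pics/d4z.png

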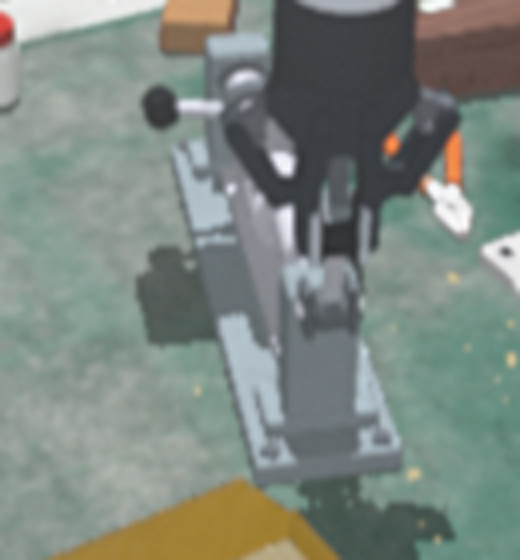

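{"api": "carry_out", "payload": {"increments": [[4.2, 0, 0, 0, 0], [4.2, 0, 0, 0, 0], [4.2, 0, 0, 0, 0], [4.2, 0, 0, -4, 0], [4.2, 0, 0, -8, 0], [4.2, 0, 0, -12, 0], [4.2, 0, 0, -16, 0], [4.2, 0, 0, -20, 0]]}}

```text
time: 7.07
tcp_pos: [0.4382, -0.121, 0.3722]
tool_rot: [0.82, 0.573, 0.001, 0.001]
contact_force: [0.0, 0.1, -0.4]
grip_width: 0.494
```

Run:
```python
from h import *
save('side','d5')
a=cv2.imread('pics/d5.png')[200:340,200:330];cv2.imwrite('pics/d5z.png',cv2.resize(a,None,fx=4,fy=4,interpolation=cv2.INTER_CUBIC))
to([.4183,-.1765,.106],[.94,-.3417,0])
```

```text
inc [-5.96 -0.61 27.4 ] turn -0.0023715338660512675 tcp [ 0.4412 -0.1218  0.3801] z [ 0.012 -0.003 -1.   ] y [ 0.939 -0.344  0.012] j [-0.273 -0.035  1.801  0.     1.364  0.078] F [ 2.6 -0.6  7.3] g 0.493 t 7.12
```

View pics/d5z.png

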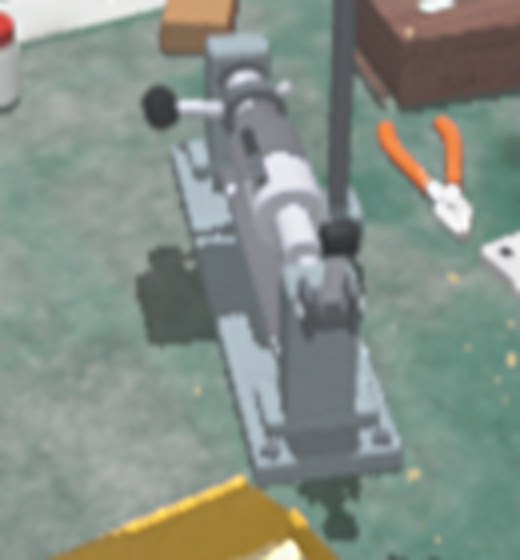

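{"api": "carry_out", "payload": {"increments": [[4.2, 0, 4, -2, -0.12], [4.2, -0.5, 8, -4, -0.24], [4.2, -1, 12, -6, -0.36], [4.2, -1.5, 16, -9, -0.48], [4.2, -2, 20, -9, -0.6], [4.2, -2.5, 24, -9, -0.72], [4.2, -3, 28, -9, -0.84], [4.2, -3.5, 32, -9, -0.96]]}}

```text
time: 7.78
tcp_pos: [0.7195, -0.2602, 0.4602]
tool_rot: [0.46, 0.888, 0.0, 0.001]
contact_force: [-0.0, -0.4, 0.1]
grip_width: 0.491
```

Run:
```python
from h import *
save('scene','s6'); save('side','d6')
to([.87,-.317,.47],[-.3417,-.94,0])
```

```text
inc [-13.03   8.92  -1.68] turn -0.6090113872422878 tcp [ 0.722  -0.2618  0.4538] z [-0.003  0.001 -1.   ] y [ 0.818  0.575 -0.002] j [-0.35   0.498  0.976 -0.     1.671 -0.963] F [-1.  -0.3 -1.2] g 0.495 t 7.88
```

View pics/s6.png

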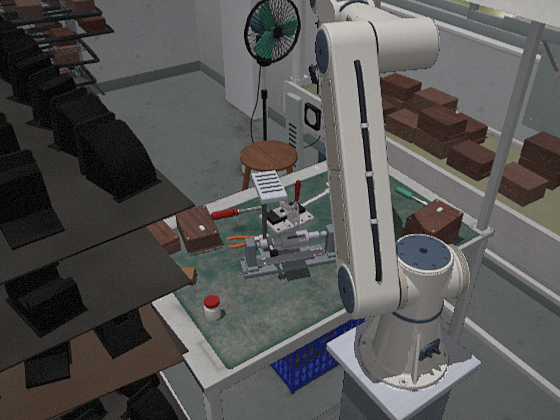

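View pics/d6.png

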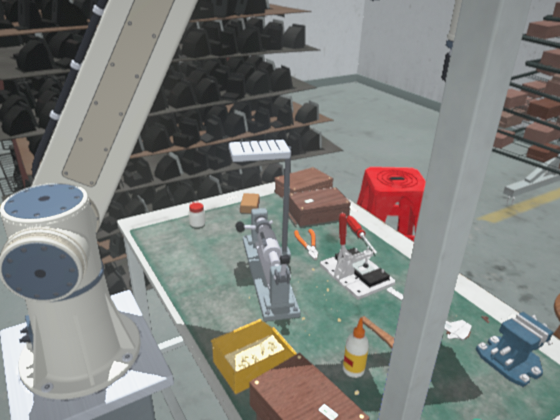

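{"api": "carry_out", "payload": {"increments": [[4.2, -3.3, 2.2, 0, -0.12], [4.2, -6.6, 4.5, 0, -0.24], [4.2, -9.9, 6.7, 0, -0.36], [4.2, -13, 8.9, 0, -0.48], [4.2, -14.7, 10, 0, -0.6], [4.2, -16.4, 11.2, 0, -0.61], [4.2, -19.7, 13.4, 0, -0.61], [4.2, -23, 15.6, 0, -0.61]]}}

```text
time: 8.55
tcp_pos: [0.9054, -0.3317, 0.4248]
tool_rot: [0.175, 0.984, -0.002, 0.011]
contact_force: [0.2, -0.3, 0.5]
grip_width: 0.492
```

Run:
```python
from h import *
to([.94*1.2,-.3417*1.2,.47],[-.3417,-.94,0])
```

```text
inc [-23.69   0.32  -3.99] turn -0.003496125832265662 tcp [ 0.9054 -0.3317  0.4248] z [ 0.021 -0.008 -1.   ] y [0.345 0.939 0.   ] j [-0.353  1.038  0.065  0.     2.017 -1.571] F [ 0.2 -0.3  0.5] g 0.492 t 8.55
```

{"api": "carry_out", "payload": {"increments": [[4.2, -4, 0, 0, 0], [4.2, -8, 0, 0, 0], [4.2, -12, 0, 0, 0], [4.2, -16, 0, 0, 0]]}}

```text
time: 8.88
tcp_pos: [0.9306, -0.341, 0.4017]
tool_rot: [0.175, 0.984, -0.006, 0.034]
contact_force: [0.6, 0.2, 0.5]
grip_width: 0.495
```

Run:
```python
from h import *
to([.94*1.2,-.3417*1.2,.47],[-.3417,-.94,0])
```

```text
inc [-21.33   0.34  -5.36] turn -0.0036864167188328523 tcp [ 0.9306 -0.341   0.4017] z [ 0.065 -0.024 -0.998] y [0.345 0.939 0.   ] j [-0.353  1.066  0.058  0.     1.948 -1.571] F [0.6 0.2 0.5] g 0.495 t 8.88
```

{"api": "carry_out", "payload": {"increments": [[4.2, 4, 0, 0, 0], [4.2, 8, 0, 0, 0], [4.2, 8, 0, 0, 0]]}}

```text
time: 9.13
tcp_pos: [0.8759, -0.321, 0.3964]
tool_rot: [0.175, 0.984, -0.006, 0.034]
contact_force: [1.1, -0.1, 1.4]
grip_width: 0.491
```

Run:
```python
from h import *
to([.94*1.2,-.3417*1.2,.47],[-.3417,-.94,0])
```

```text
inc [-27.17   0.34  -5.52] turn -0.0035273715175527798 tcp [ 0.8759 -0.321   0.3964] z [ 0.064 -0.023 -0.998] y [0.345 0.939 0.   ] j [-0.353  0.818  0.551  0.     1.704 -1.572] F [ 1.1 -0.1  1.4] g 0.491 t 9.13
```

{"api": "carry_out", "payload": {"increments": [[4.2, -4, 0, -2, 0], [4.2, -8, 0, -3, 0], [4.2, -12, 0, -3, 0], [4.2, -16, 0, -3, 0], [4.2, -20, 0, -3, 0], [4.2, -24, 0, -3, 0], [4.2, -28, 0, -3, 0], [4.2, -32, 0, -3, 0]]}}

```text
time: 9.8
tcp_pos: [0.9489, -0.348, 0.3851]
tool_rot: [0.175, 0.983, -0.009, 0.052]
contact_force: [-0.1, -0.1, -0.3]
grip_width: 0.49
```

Run:
```python
from h import *
to([.94*1.2,-.3417*1.2,.47],[-.3417,-.94,0])
```

```text
inc [-19.74   0.35  -6.44] turn -0.0032492185611063817 tcp [ 0.9489 -0.348   0.3851] z [ 0.099 -0.036 -0.994] y [0.345 0.939 0.   ] j [-0.353  1.084  0.058  0.     1.894 -1.572] F [-0.1 -0.1 -0.3] g 0.49 t 9.8
```

{"api": "carry_out", "payload": {"increments": [[4.2, -30, 0, 0, 0], [4.2, -30, 0, 0, 0]]}}

```text
time: 9.97
tcp_pos: [0.9667, -0.3544, 0.3682]
tool_rot: [0.175, 0.982, -0.012, 0.069]
contact_force: [-0.3, 0.3, -0.3]
grip_width: 0.488
```

Run:
```python
from h import *
to([.94*1.2,-.3417*1.2,.47],[-.3417,-.94,0])
```

```text
inc [-18.32   0.34  -7.69] turn -0.00313709638892945 tcp [ 0.9667 -0.3544  0.3682] z [ 0.131 -0.048 -0.99 ] y [0.345 0.939 0.   ] j [-0.353  1.103  0.058  0.     1.84  -1.572] F [-0.3  0.3 -0.3] g 0.488 t 9.97
```

{"api": "carry_out", "payload": {"increments": [[4.2, -30, 0, 0, 0], [4.2, -30, 0, 0, 0], [4.2, -30, 0, 0, 0], [4.2, -30, 0, 0, 0], [4.2, -30, 0, 0, 0], [4.2, -30, 0, 0, 0], [4.2, -30, 0, 0, 0], [4.2, -30, 0, 0, 0]]}}

```text
time: 10.63
tcp_pos: [0.992, -0.3638, 0.3273]
tool_rot: [0.174, 0.981, -0.015, 0.085]
contact_force: [0.4, 0.3, -0.1]
grip_width: 0.492
```

Run:
```python
from h import *
to([.94*1.2,-.3417*1.2,.47],[-.3417,-.94,0])
```

```text
inc [-16.61   0.35 -11.57] turn -0.003057494842671815 tcp [ 0.992  -0.3638  0.3273] z [ 0.162 -0.059 -0.985] y [0.345 0.939 0.   ] j [-0.353  1.146  0.058  0.     1.764 -1.572] F [ 0.4  0.3 -0.1] g 0.492 t 10.63
```

{"api": "carry_out", "payload": {"increments": [[4.2, -30, 0, -12, 0]]}}

```text
time: 10.72
tcp_pos: [0.997, -0.3657, 0.3344]
tool_rot: [0.174, 0.98, -0.017, 0.097]
contact_force: [1.2, 0.3, -2.0]
grip_width: 0.486
```

{"api": "carry_out", "payload": {"increments": [[4.2, -30, 0, -12, 0], [4.2, -30, 0, -12, 0]]}}

```text
time: 10.88
tcp_pos: [1.0022, -0.3676, 0.3608]
tool_rot: [0.174, 0.977, -0.021, 0.118]
contact_force: [-0.2, 0.3, 0.8]
grip_width: 0.486
```

Run:
```python
from h import *
to([.94*1.2,-.3417*1.2,.47],[-.3417,-.94,0])
```

```text
inc [-15.49   0.36  -7.44] turn -0.003092154909351663 tcp [ 1.0022 -0.3676  0.3608] z [ 0.224 -0.082 -0.971] y [0.345 0.939 0.   ] j [-0.353  1.117  0.058  0.     1.726 -1.572] F [-0.2  0.3  0.8] g 0.486 t 10.88
```

{"api": "carry_out", "payload": {"increments": [[4.2, -30, 0, -10, 0], [4.2, -30, 0, -10, 0]]}}

```text
time: 11.05
tcp_pos: [1.0072, -0.3694, 0.3785]
tool_rot: [0.173, 0.975, -0.024, 0.136]
contact_force: [-0.1, -0.6, 0.5]
grip_width: 0.49
```

{"api": "carry_out", "payload": {"increments": [[4.2, -30, 0, -6, 0], [4.2, -30, 0, -6, 0]]}}

```text
time: 11.22
tcp_pos: [1.0153, -0.3724, 0.3874]
tool_rot: [0.173, 0.973, -0.027, 0.152]
contact_force: [-0.3, -0.5, 0.1]
grip_width: 0.492
```

{"api": "carry_out", "payload": {"increments": [[4.2, -30, 0, -4, 0], [4.2, -30, 0, -4, 0]]}}

```text
time: 11.38
tcp_pos: [1.024, -0.3756, 0.3934]
tool_rot: [0.172, 0.97, -0.03, 0.169]
contact_force: [-0.4, 0.2, 0.3]
grip_width: 0.491
```

{"api": "carry_out", "payload": {"increments": [[4.2, -30, 0, -2, 0], [4.2, -30, 0, -2, 0]]}}

```text
time: 11.55
tcp_pos: [1.0336, -0.3792, 0.3983]
tool_rot: [0.172, 0.967, -0.033, 0.185]
contact_force: [0.1, -0.9, 0.3]
grip_width: 0.496
```

Run:
```python
from h import *
to([.94*1.2,-.3417*1.2,.47],[-.3417,-.94,0])
```

```text
inc [-11.87   0.36  -2.99] turn -0.0029637788011456223 tcp [ 1.0336 -0.3792  0.3983] z [ 0.347 -0.127 -0.929] y [0.345 0.939 0.   ] j [-3.530e-01  1.092e+00  5.900e-02  1.000e-03  1.612e+00 -1.572e+00] F [ 0.1 -0.9  0.3] g 0.496 t 11.55
```

{"api": "carry_out", "payload": {"increments": [[4.2, -30, 0, 0, 0], [4.2, -30, 0, 0, 0]]}}

```text
time: 11.72
tcp_pos: [1.0442, -0.3831, 0.4013]
tool_rot: [0.171, 0.964, -0.036, 0.202]
contact_force: [-0.0, 0.5, -0.5]
grip_width: 0.495
```

{"api": "carry_out", "payload": {"increments": [[4.2, -30, 0, 0, 0], [4.2, -30, 0, 0, 0]]}}

```text
time: 11.88
tcp_pos: [1.0537, -0.3866, 0.4067]
tool_rot: [0.171, 0.96, -0.039, 0.219]
contact_force: [-0.5, -0.2, -0.4]
grip_width: 0.491
```

{"api": "carry_out", "payload": {"increments": [[4.2, -30, 0, 2, 0], [4.2, -30, 0, 2, 0]]}}

```text
time: 12.05
tcp_pos: [1.0641, -0.3904, 0.4108]
tool_rot: [0.17, 0.956, -0.042, 0.236]
contact_force: [-0.0, 0.6, 0.1]
grip_width: 0.488
```

{"api": "carry_out", "payload": {"increments": [[4.2, -30, 0, 4, 0], [4.2, -30, 0, 4, 0]]}}

```text
time: 12.22
tcp_pos: [1.0752, -0.3945, 0.4123]
tool_rot: [0.169, 0.951, -0.045, 0.253]
contact_force: [-0.7, -1.1, 0.4]
grip_width: 0.493
```

{"api": "carry_out", "payload": {"increments": [[4.2, -30, 0, 4, 0], [4.2, -30, 0, 4, 0]]}}

```text
time: 12.38
tcp_pos: [1.0852, -0.3981, 0.416]
tool_rot: [0.168, 0.947, -0.048, 0.269]
contact_force: [0.3, -0.2, -0.4]
grip_width: 0.491
```

{"api": "carry_out", "payload": {"increments": [[4.2, -30, 0, 6, 0], [4.2, -30, 0, 6, 0]]}}

```text
time: 12.55
tcp_pos: [1.0958, -0.402, 0.4189]
tool_rot: [0.167, 0.942, -0.051, 0.286]
contact_force: [-0.3, 0.3, -0.0]
grip_width: 0.496
```

Run:
```python
from h import *
to([.94*1.2,-.3417*1.2,.47],[-.3417,-.94,0])
```

```text
inc [-5.59  0.36 -2.41] turn -0.0026040598595509223 tcp [ 1.0958 -0.402   0.4189] z [ 0.522 -0.192 -0.831] y [0.345 0.939 0.   ] j [-3.530e-01  1.104e+00  5.900e-02  1.000e-03  1.388e+00 -1.572e+00] F [-0.3  0.3 -0. ] g 0.496 t 12.55
```

{"api": "carry_out", "payload": {"increments": [[4.2, -30, 0, 6, 0], [4.2, -30, 0, 6, 0]]}}

```text
time: 12.72
tcp_pos: [1.1051, -0.4055, 0.4234]
tool_rot: [0.167, 0.937, -0.054, 0.302]
contact_force: [0.5, -0.9, 0.2]
grip_width: 0.496
```

{"api": "carry_out", "payload": {"increments": [[4.2, -30, 0, 6, 0], [4.2, -30, 0, 6, 0]]}}

```text
time: 12.88
tcp_pos: [1.1134, -0.4085, 0.4309]
tool_rot: [0.166, 0.932, -0.057, 0.319]
contact_force: [-0.3, -0.4, 0.0]
grip_width: 0.491
```

Run:
```python
from h import *
o=get_obs(); R=Rn.from_quat(o['tool_rot']).as_matrix(); print(R.round(3))
to([.55,-.2,.55])
to([.28,.10,.45])
```

```text
[[-0.742  0.345  0.575]
 [ 0.272  0.939 -0.211]
 [-0.612  0.    -0.791]]
inc [ 40.21   0.17 -46.19] turn None tcp [ 1.1134 -0.4085  0.4309] z [ 0.575 -0.211 -0.791] y [0.345 0.939 0.   ] j [-3.530e-01  1.105e+00  5.900e-02  1.000e-03  1.318e+00 -1.572e+00] F [-0.3 -0.4  0. ] g 0.491 t 12.88
inc [ 74.55  19.03 -60.13] turn None tcp [ 1.1134 -0.4085  0.4309] z [ 0.575 -0.211 -0.791] y [0.345 0.939 0.   ] j [-3.530e-01  1.105e+00  5.900e-02  1.000e-03  1.318e+00 -1.572e+00] F [-0.3 -0.4  0. ] g 0.491 t 12.88
```

{"api": "carry_out", "payload": {"increments": [[4.2, 40.2, 0.2, -46.2, 0], [4.2, 40.2, 0.2, -46.2, 0], [4.2, 40.2, 0.2, -46.2, 0], [4.2, 40.2, 0.2, -46.2, 0], [4.2, 40.2, 0.2, -46.2, 0], [4.2, 40.2, 0.2, -46.2, 0], [4.2, 40.2, 0.2, -46.2, 0], [4.2, 40.2, 0.2, -46.2, 0]]}}

```text
time: 13.55
tcp_pos: [0.8591, -0.3143, 0.4879]
tool_rot: [0.166, 0.932, -0.057, 0.318]
contact_force: [-0.1, 0.0, -0.1]
grip_width: 0.491
```

{"api": "carry_out", "payload": {"increments": [[4.2, 20, 0.1, -23, 0], [4.2, 20, 0.1, -23, 0], [4.2, 20, 0.1, -23, 0], [4.2, 20, 0.1, -23, 0], [4.2, 20, 0.1, -23, 0], [4.2, 20, 0.1, -23, 0]]}}

```text
time: 14.05
tcp_pos: [0.6294, -0.2291, 0.5364]
tool_rot: [0.166, 0.932, -0.057, 0.318]
contact_force: [-0.2, 0.2, 0.5]
grip_width: 0.491
```

Run:
```python
from h import *
to([.3,.05,.5])
to([.34,.17,.28],[.345,.939,0])
```

```text
inc [ 34.29  14.85 -21.93] turn None tcp [ 0.6294 -0.2291  0.5364] z [ 0.575 -0.211 -0.791] y [0.345 0.939 0.   ] j [-0.351 -0.044  1.628 -0.     0.899 -1.57 ] F [-0.2  0.2  0.5] g 0.491 t 14.05
inc [48.06 27.49 -4.76] turn 0.00011989888429564388 tcp [ 0.6294 -0.2291  0.5364] z [ 0.575 -0.211 -0.791] y [0.345 0.939 0.   ] j [-0.351 -0.044  1.628 -0.     0.899 -1.57 ] F [-0.2  0.2  0.5] g 0.491 t 14.05
```

{"api": "carry_out", "payload": {"increments": [[4.2, 34.3, 14.9, -22, 0], [4.2, 34.3, 14.9, -22, 0], [4.2, 34.3, 14.9, -22, 0], [4.2, 34.3, 14.9, -22, 0], [4.2, 34.3, 14.9, -22, 0], [4.2, 34.3, 14.9, -22, 0], [4.2, 34.3, 14.9, -22, 0], [4.2, 34.3, 14.9, -22, 0]]}}

```text
time: 14.72
tcp_pos: [0.3809, -0.0191, 0.5087]
tool_rot: [0.167, 0.931, -0.057, 0.319]
contact_force: [-0.0, 1.4, -0.4]
grip_width: 0.491
```

Run:
```python
from h import *
to([.3,.05,.5])
to([.34,.17,.28],[.345,.939,0])
```

```text
inc [ 8.43  3.68 -5.43] turn None tcp [ 0.3809 -0.0191  0.5087] z [ 0.575 -0.212 -0.79 ] y [0.347 0.938 0.001] j [ 0.249 -0.555  2.025 -0.393  1.135 -0.898] F [-0.   1.4 -0.4] g 0.491 t 14.72
inc [22.24 16.3  11.72] turn -0.002302042728168363 tcp [ 0.3809 -0.0191  0.5087] z [ 0.575 -0.212 -0.79 ] y [0.347 0.938 0.001] j [ 0.249 -0.555  2.025 -0.393  1.135 -0.898] F [-0.   1.4 -0.4] g 0.491 t 14.72
```

Run:
```python
from h import *
to([.32,.08,.43])
to([.35,.165,.255],[.345,.939,0])
```

```text
inc [12.06  7.18  0.62] turn None tcp [ 0.3809 -0.0191  0.5087] z [ 0.575 -0.212 -0.79 ] y [0.347 0.938 0.001] j [ 0.249 -0.555  2.025 -0.393  1.135 -0.898] F [-0.   1.4 -0.4] g 0.491 t 14.72
inc [22.89 16.17 14.38] turn -0.002302042728168363 tcp [ 0.3809 -0.0191  0.5087] z [ 0.575 -0.212 -0.79 ] y [0.347 0.938 0.001] j [ 0.249 -0.555  2.025 -0.393  1.135 -0.898] F [-0.   1.4 -0.4] g 0.491 t 14.72
```

{"api": "carry_out", "payload": {"increments": [[4.4, 12, 7.2, 0.6, 0], [4.4, 12, 7.2, 0.6, 0], [4.4, 12, 7.2, 0.6, 0], [4.4, 12, 7.2, 0.6, 0], [4.4, 15.5, 10.2, 5, 0], [4.4, 19, 13, 10, 0], [4.4, 22.9, 16.2, 14.4, 0], [4.4, 22.9, 16.2, 14.4, 0]]}}

```text
time: 15.38
tcp_pos: [0.3465, 0.1471, 0.2916]
tool_rot: [0.165, 0.932, -0.055, 0.319]
contact_force: [0.7, 0.7, 1.0]
grip_width: 0.514
```

Run:
```python
from h import *
to([.35,.165,.255],[.345,.939,0])
save('wrist','w7');to([.35,.165,.255],[.345,.939,0]);save('side','d7')
```

```text
inc [2.47 1.79 2.72] turn 5.303774287179763e-05 tcp [0.3465 0.1471 0.2916] z [ 0.576 -0.208 -0.791] y [0.343 0.939 0.002] j [ 0.935 -0.239  2.325 -0.773  0.999  0.13 ] F [0.7 0.7 1. ] g 0.514 t 15.38
inc [1.9  1.8  2.18] turn 0.005153846908741988 tcp [0.3456 0.1476 0.284 ] z [ 0.569 -0.214 -0.794] y [ 0.344  0.939 -0.007] j [ 0.936 -0.222  2.33  -0.774  0.991  0.14 ] F [-1.8 -0.3 -4.9] g 0.517 t 15.43
```

View pics/w7.png

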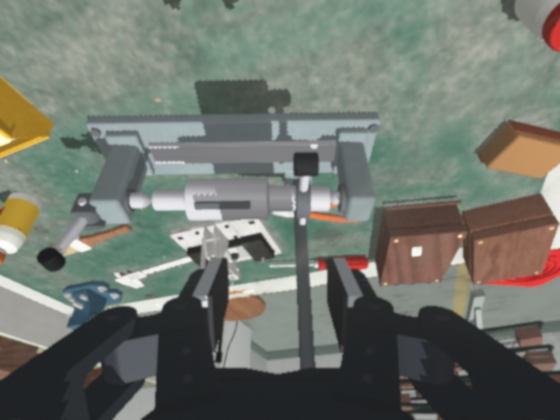

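View pics/d7.png

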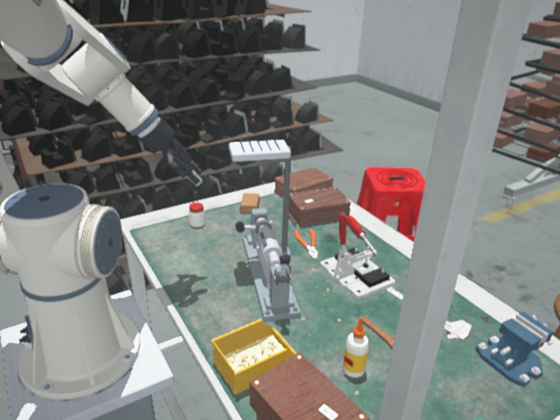

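Run:
```python
from h import *
import pickle
eyes.read_camera('wrist');eyes.read_camera('wrist')
m=eyes.camera_model('wrist');im=save('wrist','w8');m2=eyes.camera_model('wrist');print(np.abs(m['t']-m2['t']).max())
pickle.dump(m,open('w8.pkl','wb'))
a=im[90:230,180:340];cv2.imwrite('pics/w8z.png',cv2.resize(a,None,fx=5,fy=4.2,interpolation=cv2.INTER_CUBIC)[:,:,::-1])
a=cv2.imread('pics/d7.png')[200:260,225:285];cv2.imwrite('pics/d7z.png',cv2.resize(a,None,fx=8,fy=8,interpolation=cv2.INTER_CUBIC))
```

```text
0.0015068909094942406
```

View pics/w8z.png

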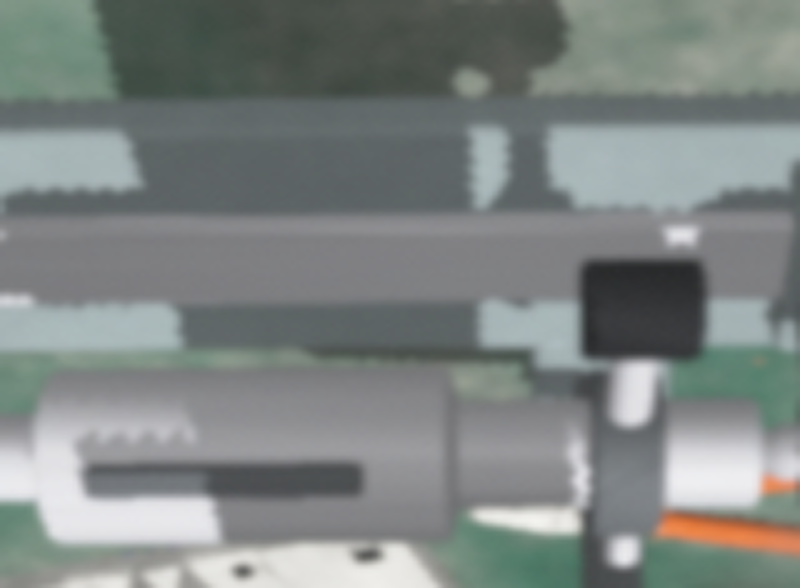

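View pics/d7z.png

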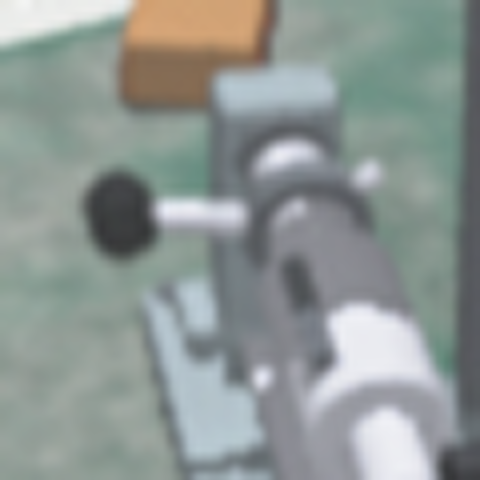

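Run:
```python
from fit2 import *
w=pickle.load(open('w8.pkl','rb'))
X=tri([(w,(308.2,163.2)),(M['side'],(240.1,226.4))]);print('grip',X)
print('cam',-w['R'].T@w['t'])
yx=np.array([.3416,.9398]);fx=np.array([.9398,-.3416])
piv=np.array([.4183,-.1765])+yx*.065
print('pivot',piv)
# expected along y: pivot(-172) to grip(70)=242
d=X[:2]-piv;print('along y',d@yx,'x',d@fx)
# axis x from pivot line; angle from x and z
import math
print('a from x,z', math.atan2(-(d@fx),X[2]-.1)-np.pi/4, np.hypot(d@fx,X[2]-.1))
# using wrist only: grip at radius 65 about axis
org=piv+yx*.172
for th in [.4,.5,.6,.65,.7,.8,.9]:
    p=[*org,-.3486,th]; 
    k=[-30.5*np.sin(th),-18,100+30.5*np.cos(th)]
    print(th,proj('',F(p,grip(th)),w).round(1),proj('',F(p,k),w).round(1),proj('',F(p,grip(th)),M['side']).round(1))
```

```text
ray dist mm 0.48448871749076156
  ray dist mm 0.48448871749096434
grip [0.46058279 0.13511406 0.10762799]
cam [0.22306593 0.19041408 0.35236052]
pivot [ 0.440504 -0.115413]
along y 0.2423042499321 x -0.06670999728548291
a from x,z 0.6715471119689369 0.06714469427568047
0.4 [308.4 180.6] [224.4 213.2] [242.3 221.1]
0.5 [308.3 174.5] [224.2 210.7] [241.6 223.1]
0.6 [308.1 168.8] [224.1 208. ] [241.  225.2]
0.65 [307.9 166.1] [224.  206.7] [240.8 226.2]
0.7 [307.8 163.6] [224.  205.3] [240.7 227.2]
0.8 [307.5 158.9] [223.9 202.5] [240.7 229.2]
0.9 [307.2 154.7] [223.9 199.6] [240.9 231.2]
```

Run:
```python
from h import *
to([.4635,.1337,.1027],[.3416,.9398,0])
```

```text
inc [ 2.72  2.87 22.02] turn -0.00200755877515002 tcp [0.3473 0.1459 0.2934] z [ 0.575 -0.211 -0.791] y [ 0.344  0.939 -0.   ] j [ 0.931 -0.241  2.322 -0.77   1.003  0.122] F [ 0.8  0.3 -0.1] g 0.516 t 15.63
```

{"api": "carry_out", "payload": {"increments": [[4.2, 1.4, 1.5, 3, 0], [4.2, 2.7, 2.9, 6, 0], [4.2, 2.7, 2.9, 10, 0], [4.2, 2.7, 2.9, 13, 0], [4.2, 2.7, 2.9, 16, 0], [4.2, 2.7, 2.9, 16, 0]]}}

```text
time: 16.13
tcp_pos: [0.4311, 0.1456, 0.1485]
tool_rot: [0.166, 0.931, -0.057, 0.319]
contact_force: [-0.5, -1.2, 0.5]
grip_width: 0.495
```

Run:
```python
from h import *
eyes.read_camera('wrist')
m=eyes.camera_model('wrist');im=save('wrist','w9'); save('side','d9')
print(proj('',[.4606,.1351,.1076],m))
a=cv2.imread('pics/d9.png')[120:260,170:310];cv2.imwrite('pics/d9z.png',cv2.resize(a,None,fx=4,fy=4,interpolation=cv2.INTER_CUBIC))
to([.4635,.1337,.1027],[.3416,.9398,0])
```

```text
[279.82047974 242.85936174]
inc [ 0.15 -0.09  6.06] turn -0.0051804937734178935 tcp [0.4299 0.1469 0.1515] z [ 0.577 -0.211 -0.789] y [0.346 0.938 0.002] j [ 0.728  0.17   2.38  -1.218  0.614  0.554] F [-0.5 -0.4  0.3] g 0.496 t 16.28
```

View pics/w9.png

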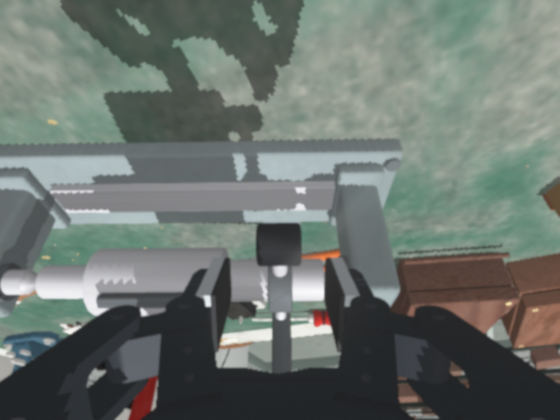

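View pics/d9z.png

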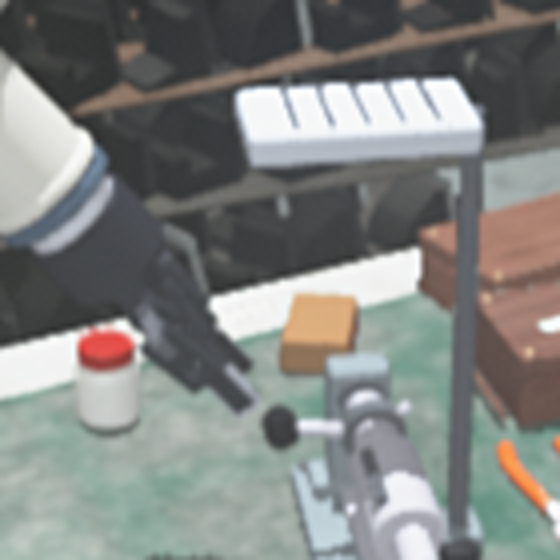

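```bash
cat > kin.py <<'E'
import numpy as np
from scipy.optimize import least_squares
from scipy.spatial.transform import Rotation as Rn
S=[([.747,.353,1.633,0,1.155,-.002],[.4577,.4256,.2453]),([.52,.056,1.632,0,1.453,.277],[.4468,.2578,.4166]),
([-.404,.289,2.107,0,.742,-.054],[.4192,-.1776,.1068]),([-.353,1.066,.058,0,1.948,-1.571],[.9306,-.341,.4017]),
([-.353,.818,.551,0,1.704,-1.572],[.8759,-.321,.3964]),([-.353,1.105,.059,.001,1.318,-1.572],[1.1134,-.4085,.4309]),
([.249,-.555,2.025,-.393,1.135,-.898],[.3809,-.0191,.5087]),([.931,-.241,2.322,-.77,1.003,.122],[.3473,.1459,.2934]),
([.728,.17,2.38,-1.218,.614,.554],[.4299,.1469,.1515])]
def fk(j,k,s4=1):
    r0,z0,l2,l3,e,L=k
    Rz=lambda a:Rn.from_euler('z',a);Ry=lambda a:Rn.from_euler('y',a)
    A=Rz(j[0]);p=A.apply([r0,0,z0]);B=A*Ry(j[1]);p=p+B.apply([0,0,l2]);C=B*Ry(j[2]);p=p+C.apply([e,0,l3])
    D=C*Rz(s4*j[3])*Ry(j[4]); p=p+D.apply([0,0,L]); return p,D
if __name__=='__main__':
  for s4 in (1,-1):
    f=lambda k:np.concatenate([fk(j,k,s4)[0]-p for j,p in S])
    s=least_squares(f,[0,.4,.5,.5,0,.25]);print(s4,s.x.round(4),np.abs(s.fun).max()); 
    print(fk(S[-1][0],s.x,s4)[1].as_matrix()[:,2])
    if s4==1 or np.abs(s.fun).max()<.01: np.save(f'k{s4}.npy',s.x)
E
python3 kin.py
```

```text
1 [0.0006 0.2933 0.5676 0.4941 0.059  0.327 ] 0.0016957529302141228
[ 0.576664  -0.210256  -0.7894625]
-1 [ 0.1381  0.0494  0.5024  0.4667  0.1553 -0.088 ] 0.15331325046672906
[-0.14281852  0.59695211 -0.7894625 ]
```

```bash
cat >> kin.py <<'E'
K=np.load('k1.npy')
def ik(p,zd,j0):
    zd=np.array(zd)/np.linalg.norm(zd)
    s=least_squares(lambda j:np.r_[(fk(j,K)[0]-p)*10,fk(j,K)[1].apply([0,0,1])-zd],j0)
    return s.x,np.abs(s.fun).max()
E
python3 - <<'E'
from kin import *
j=[.728,.17,2.38,-1.218,.614]
org=np.array([.5232,.1120,.1]);fx=np.array([.9398,-.3416,0])
for tilt in (37.8,33,28,42):
  t=np.radians(tilt); z=fx*np.sin(t)+np.array([0,0,-np.cos(t)])
  print('tilt',tilt); jj=list(j)
  for a in (1.475,1.3,1.1,.95,.785):
    P=org+fx*(-.065*np.sin(a))+np.array([0,0,.065*np.cos(a)])+z*.006
    jj,e=ik(P,z,jj); print(a,jj.round(3),round(e,4))
E
```

```text
tilt 37.8
1.475 [ 0.628  0.326  2.368 -1.508  0.534] 0.0
1.3 [ 0.623  0.297  2.362 -1.451  0.535] 0.0
1.1 [ 0.611  0.268  2.35  -1.393  0.535] 0.0
0.95 [ 0.6    0.25   2.34  -1.354  0.535] 0.0
0.785 [ 0.584  0.234  2.328 -1.318  0.533] 0.0
tilt 33
1.475 [ 0.577  0.297  2.337 -1.299  0.469] 0.0
1.3 [ 0.572  0.27   2.329 -1.236  0.477] 0.0
1.1 [ 0.562  0.244  2.316 -1.172  0.486] 0.0
0.95 [ 0.551  0.228  2.305 -1.13   0.491] 0.0
0.785 [ 0.536  0.214  2.292 -1.089  0.495] 0.0
tilt 28
1.475 [ 0.525  0.279  2.3   -1.029  0.433] 0.0
1.3 [ 0.52   0.254  2.291 -0.97   0.449] 0.0
1.1 [ 0.511  0.23   2.278 -0.911  0.467] 0.0
0.95 [ 0.501  0.215  2.266 -0.871  0.479] 0.0
0.785 [ 0.487  0.204  2.252 -0.834  0.489] 0.0
tilt 42
1.475 [ 0.673  0.36   2.393 -1.645  0.609] 0.0
1.3 [ 0.667  0.329  2.387 -1.596  0.605] 0.0
1.1 [ 0.655  0.298  2.377 -1.547  0.6  ] 0.0
0.95 [ 0.643  0.278  2.368 -1.515  0.595] 0.0
0.785 [ 0.626  0.26   2.356 -1.486  0.589] 0.0
```

Run:
```python
from kin import *
j0=np.array([.728,.17,2.38,-1.218,.614,.554])
def full(j): p,D=fk(j[:5],K); return p,(D*Rn.from_euler('z',j[5]))
R0=full(j0)[1]; print(R0.as_matrix().round(3))
Rt=Rn.from_quat([.166,.931,-.057,.319]); off=R0.inv()*Rt; print(off.as_euler('zyx'))
org=np.array([.5232,.1120,.1]);fx=np.array([.9398,-.3416,0])
t=np.radians(37.8); z=fx*np.sin(t)+np.array([0,0,-np.cos(t)])
for w in (1,.3):
  j=j0.copy(); Rd=Rt
  for a in (1.475,1.3,1.1,.95,.785):
    P=org+fx*(-.065*np.sin(a))+np.array([0,0,.065*np.cos(a)])+z*.006
    f=lambda j:np.r_[full(j)[0]-P,w*.5*((full(j)[1]*off)*Rd.inv()).as_rotvec()]
    s=least_squares(f,np.maximum(j,-1.299),bounds=([-2.6,-.9,.06,-1.3,0,-3],[2.6,2.1,2.6,4,2.6,3]),x_scale=.1)
    j=s.x; R=(full(j)[1]*off); print(w,a,j.round(3),'pos err mm',(s.fun[:3]*1000).round(1),'z',R.as_matrix()[:,2].round(3),'y',R.as_matrix()[:,1].round(3))
    Rd=R
```

```text
[[-0.346 -0.74   0.577]
 [-0.938  0.274 -0.21 ]
 [-0.003 -0.614 -0.789]]
[ 1.56912120e+00  2.23350549e-03 -6.06787851e-04]
1 1.475 [ 0.638  0.286  2.33  -1.3    0.551  0.585] pos err mm [ 0.1  7.4 15.3] z [ 0.545 -0.225 -0.808] y [ 0.358  0.933 -0.018]
1 1.3 [ 0.619  0.286  2.331 -1.3    0.542  0.57 ] pos err mm [0.1 1.4 2.9] z [ 0.539 -0.227 -0.811] y [ 0.36   0.933 -0.021]
1 1.1 [ 0.605  0.265  2.322 -1.262  0.544  0.512] pos err mm [0. 0. 0.] z [ 0.539 -0.227 -0.811] y [ 0.36   0.933 -0.021]
1 0.95 [ 0.593  0.248  2.312 -1.226  0.546  0.458] pos err mm [0. 0. 0.] z [ 0.539 -0.227 -0.811] y [ 0.36   0.933 -0.021]
1 0.785 [ 0.578  0.234  2.299 -1.192  0.548  0.403] pos err mm [0. 0. 0.] z [ 0.539 -0.227 -0.811] y [ 0.36   0.933 -0.021]
0.3 1.475 [ 0.619  0.313  2.327 -1.3    0.538  0.582] pos err mm [0.1 1.2 2.3] z [ 0.524 -0.234 -0.819] y [ 0.367  0.93  -0.031]
0.3 1.3 [ 0.612  0.291  2.322 -1.262  0.542  0.53 ] pos err mm [-0.  0. -0.] z [ 0.524 -0.234 -0.819] y [ 0.367  0.93  -0.031]
0.3 1.1 [ 0.602  0.265  2.31  -1.208  0.549  0.457] pos err mm [-0.  0. -0.] z [ 0.524 -0.234 -0.819] y [ 0.367  0.93  -0.031]
0.3 0.95 [ 0.59   0.248  2.3   -1.173  0.554  0.405] pos err mm [-0. -0.  0.] z [ 0.524 -0.234 -0.819] y [ 0.367  0.93  -0.031]
0.3 0.785 [ 0.575  0.234  2.287 -1.14   0.557  0.351] pos err mm [-0. -0.  0.] z [ 0.524 -0.234 -0.819] y [ 0.367  0.93  -0.031]
```

{"api": "carry_out", "payload": {"increments": [[4.4, 0.15, -0.1, 1.3, 0], [4.4, 0.15, -0.1, 2.5, 0], [4.4, 0.15, -0.1, 2.5, 0]]}}

```text
time: 16.53
tcp_pos: [0.4427, 0.1439, 0.1341]
tool_rot: [0.166, 0.932, -0.057, 0.317]
contact_force: [1.3, 0.3, 0.1]
grip_width: 0.511
```

Run:
```python
from h import *
to([.4635,.1337,.1027],[.3416,.9398,0])
```

```text
inc [ 0.09 -0.23  3.89] turn -0.0033880961890124794 tcp [0.4427 0.1439 0.1341] z [ 0.571 -0.212 -0.793] y [ 0.346  0.938 -0.001] j [ 0.693  0.224  2.373 -1.294  0.581  0.612] F [1.3 0.3 0.1] g 0.511 t 16.53
```

{"api": "carry_out", "payload": {"increments": [[4.4, 0.1, -0.3, 1.5, 0], [4.4, 0.1, -0.3, 1.8, 0]]}}

```text
time: 16.7
tcp_pos: [0.4505, 0.1412, 0.127]
tool_rot: [0.168, 0.934, -0.06, 0.31]
contact_force: [0.7, 0.1, -0.7]
grip_width: 0.515
```

Run:
```python
from h import *
to([.4635,.1337,.1027],[.3416,.9398,0])
```

```text
inc [ 0.27 -0.22  2.83] turn -0.0028175486712185283 tcp [0.4505 0.1412 0.127 ] z [ 0.559 -0.217 -0.8  ] y [ 0.351  0.936 -0.009] j [ 0.668  0.247  2.359 -1.293  0.567  0.597] F [ 0.7  0.1 -0.7] g 0.515 t 16.7
```

Good, only a slight tilt change, as I expected. I'll continue.

{"api": "carry_out", "payload": {"increments": [[4.4, 0.5, -0.5, 2, 0], [4.4, 0.5, -0.5, 2, 0]]}}

```text
time: 16.87
tcp_pos: [0.4558, 0.1381, 0.1171]
tool_rot: [0.17, 0.936, -0.065, 0.302]
contact_force: [-0.2, 0.3, 0.2]
grip_width: 0.514
```

Run:
```python
from h import *
to([.4635,.1337,.1027],[.3416,.9398,0])
```

```text
inc [ 0.14 -0.11  1.68] turn -0.002763887940374632 tcp [0.4558 0.1381 0.1171] z [ 0.543 -0.224 -0.809] y [ 0.357  0.934 -0.018] j [ 0.648  0.274  2.347 -1.294  0.554  0.588] F [-0.2  0.3  0.2] g 0.514 t 16.87
```

{"api": "carry_out", "payload": {"increments": [[4.4, 0.6, -0.5, 1.8, 0], [4.4, 0.6, -0.5, 1.8, 0]]}}

```text
time: 17.03
tcp_pos: [0.4588, 0.1354, 0.1081]
tool_rot: [0.172, 0.937, -0.069, 0.295]
contact_force: [-0.2, -0.3, 0.2]
grip_width: 0.516
```

Run:
```python
from h import *
to([.4635,.1337,.1027],[.3416,.9398,0])
m=eyes.camera_model('wrist');im=save('wrist','w10'); save('side','d10')
a=cv2.imread('pics/d10.png')[160:260,200:300];cv2.imwrite('pics/d10z.png',cv2.resize(a,None,fx=5,fy=5,interpolation=cv2.INTER_CUBIC))
```

```text
inc [-0.1   0.03  0.73] turn -0.0028249066507080034 tcp [0.4588 0.1354 0.1081] z [ 0.53  -0.23  -0.817] y [ 0.363  0.932 -0.027] j [ 0.633  0.297  2.339 -1.295  0.545  0.584] F [-0.2 -0.3  0.2] g 0.516 t 17.03
```

View pics/w10.png

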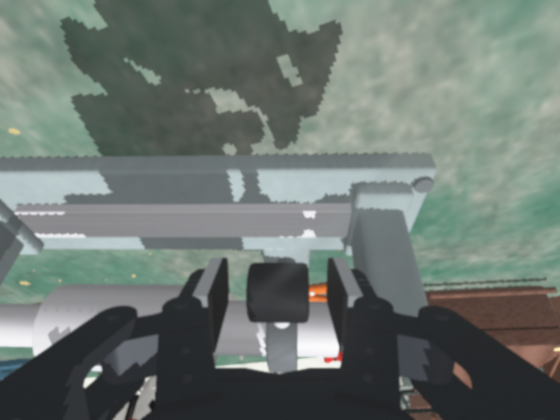

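View pics/d10z.png

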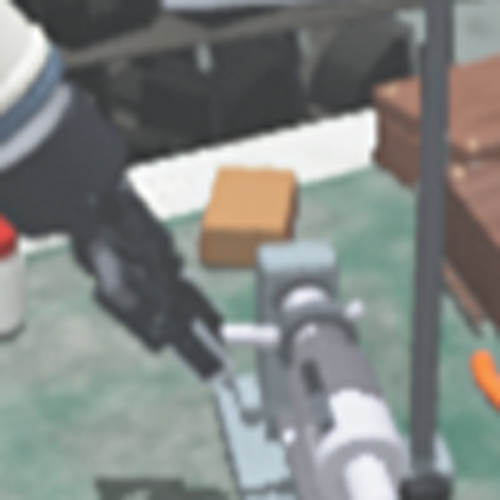

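{"api": "carry_out", "payload": {"increments": [[4.4, 0.1, 0, 0.6, 0], [3.0, 0.1, 0, 0.6, 0], [2.0, 0.1, 0, 0.6, 0], [2.0, 0.1, 0, 0.6, 0], [2.0, 0.1, 0, 0.6, 0], [2.0, 0.1, 0, 0.6, 0]], "newtons": 30}}

```text
time: 17.63
tcp_pos: [0.4605, 0.1351, 0.1062]
tool_rot: [0.172, 0.938, -0.07, 0.294]
contact_force: [0.5, -6.4, -1.1]
grip_width: 0.277
```

Run:
```python
from h import *
to([.4635,.1337,.1027],[.3416,.9398,0])
m=eyes.camera_model('wrist');im=save('wrist','w11')
```

```text
inc [-0.07 -0.01  0.48] turn -0.002619598266349721 tcp [0.4605 0.1351 0.1062] z [ 0.527 -0.232 -0.818] y [ 0.364  0.931 -0.03 ] j [ 0.63   0.303  2.335 -1.295  0.544  0.583] F [ 0.5 -6.4 -1.1] g 0.277 t 17.63
```

View pics/w11.png

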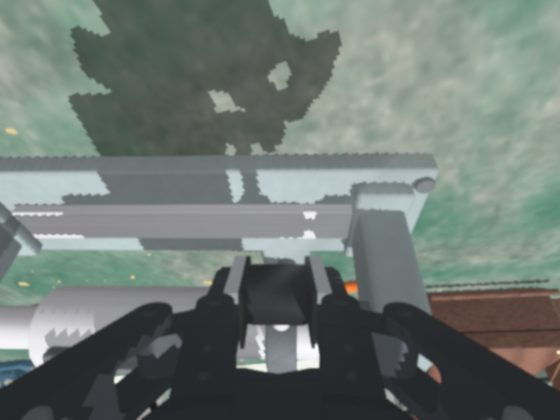

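Run:
```python
from h import *
o=get_obs();R=Rn.from_quat(o['tool_rot']).as_matrix();fx=np.array([.9398,-.3416,0])
g=lambda a:fx*(-.065*np.sin(a))+np.array([0,0,.065*np.cos(a)])
for a in [1.475,1.36,1.24,1.12,1.0,.9,.82,.785]: print(a,(R.T@(g(a)-g(1.475))*100).round(2))
```

```text
1.475 [0. 0. 0.]
1.36 [-0.52 -0.02 -0.54]
1.24 [-1.12 -0.04 -1.03]
1.12 [-1.78 -0.05 -1.45]
1.0 [-2.48 -0.06 -1.79]
0.9 [-3.09 -0.07 -2.  ]
0.82 [-3.6  -0.07 -2.13]
0.785 [-3.82 -0.07 -2.17]
```

{"api": "carry_out", "payload": {"increments": [[2.0, -0.5, 0, -0.5, 0], [2.0, -1.1, 0, -1.0, 0], [2.0, -1.8, 0, -1.45, 0], [2.0, -2.5, -0.1, -1.8, 0], [2.0, -3.1, -0.1, -2.0, 0], [2.0, -3.6, -0.1, -2.1, 0], [2.0, -3.8, -0.1, -2.2, 0], [2.0, -3.8, -0.1, -2.2, 0]]}}

```text
time: 18.35
tcp_pos: [0.4782, 0.129, 0.1461]
tool_rot: [0.172, 0.938, -0.069, 0.294]
contact_force: [1.5, -2.6, -4.9]
grip_width: 0.277
```

Run:
```python
from h import *
import pickle
o=get_obs();print(o['tcp_pos']-np.array([.4605,.1351,.1062]))
to(o['tcp_pos'])
eyes.read_camera('side')
m=eyes.camera_model('wrist');pickle.dump(m,open('w12.pkl','wb'));im=save('wrist','w12');save('side','d12');save('scene','s12')
a=cv2.imread('pics/d12.png')[170:270,220:320];cv2.imwrite('pics/d12z.png',cv2.resize(a,None,fx=6,fy=6,interpolation=cv2.INTER_CUBIC))
```

```text
[ 0.01768518 -0.00609394  0.03991605]
inc [0. 0. 0.] turn None tcp [0.4782 0.129  0.1461] z [ 0.527 -0.231 -0.818] y [ 0.364  0.931 -0.028] j [ 0.588  0.218  2.292 -1.125  0.567  0.341] F [ 1.5 -2.6 -4.9] g 0.277 t 18.35
```

View pics/w12.png

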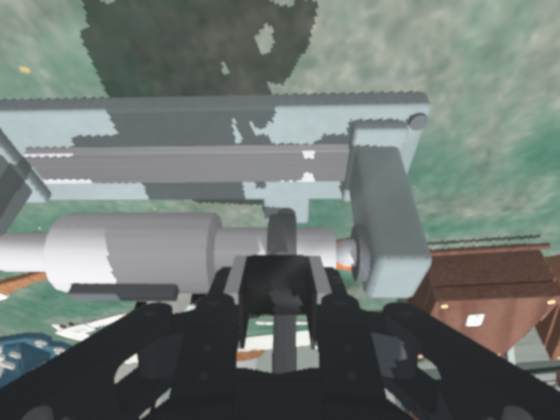

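View pics/d12z.png

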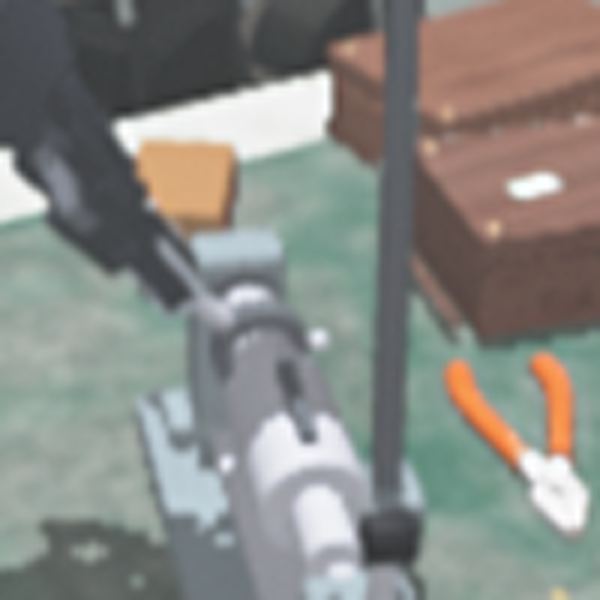

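Run:
```python
from ov import *
import pickle
w=pickle.load(open('w12.pkl','rb'))
org=[.4993,.0462]
ts=(-.1,-.05,0,.05,.1)
for th in ts:
    p=[*org,-.3486,th]; 
    k=lambda y,h=30.5,s=0:[-h*np.sin(th)-s*np.cos(th),y,100+h*np.cos(th)-s*np.sin(th)]
    print(th,'W',[proj('',F(p,k(y,30.5,s)),w).round(1) for y,s in((-48,-4),(-48,4),(12,-4),(12,4))],'S',proj('side',F(p,k(-48))).round(1),proj('side',F(p,k(12))).round(1))
im=cv2.imread('pics/w12.png')[200:310,40:240]
cv2.imwrite('pics/w12z.png',cv2.resize(im,None,fx=4,fy=5,interpolation=cv2.INTER_CUBIC))
im=cv2.imread('pics/d12.png')[220:255,255:290]
cv2.imwrite('pics/d12y.png',cv2.resize(im,None,fx=16,fy=16,interpolation=cv2.INTER_CUBIC))
```

```text
-0.1 W [array([ 77.4, 305. ]), array([ 70.1, 300.2]), array([179.7, 306.8]), array([175.9, 302. ])] S [273.5 241.2] [269.2 228.6]
-0.05 W [array([ 76. , 304.4]), array([ 68.8, 298.8]), array([179. , 306.2]), array([175.2, 300.6])] S [272.9 241.2] [268.6 228.7]
0 W [array([ 74.5, 303.6]), array([ 67.6, 297.3]), array([178.2, 305.4]), array([174.6, 299.1])] S [272.3 241.2] [268.1 228.7]
0.05 W [array([ 73.1, 302.7]), array([ 66.4, 295.7]), array([177.5, 304.5]), array([174. , 297.5])] S [271.7 241.3] [267.5 228.7]
0.1 W [array([ 71.7, 301.6]), array([ 65.3, 293.9]), array([176.8, 303.5]), array([173.4, 295.7])] S [271.1 241.4] [266.9 228.8]
```

View pics/w12z.png

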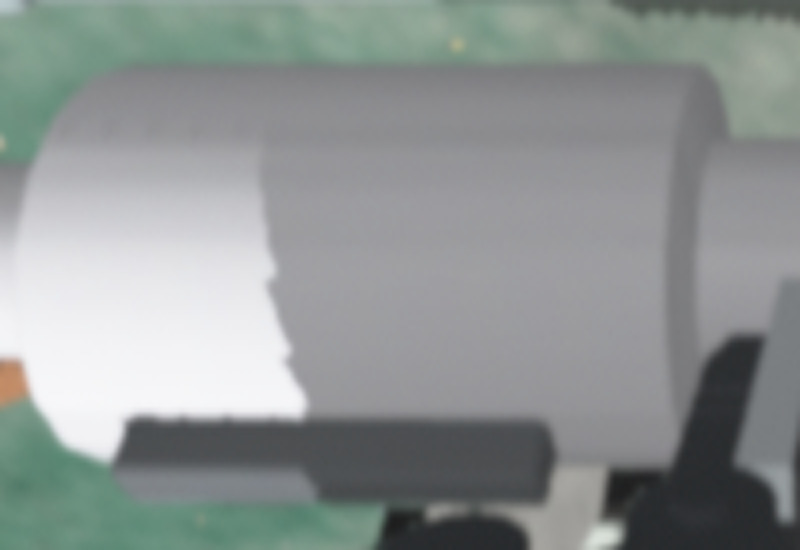

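View pics/d12y.png

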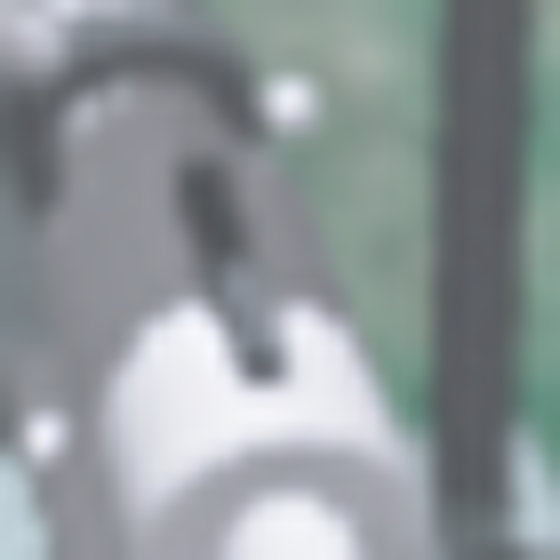

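Run:
```python
from fit import *
import pickle
w=pickle.load(open('w12.pkl','rb'))
org=[.4993,.0462]
def rows(th,y,cam,ax=1):
    p=[*org,-.3486,th]
    k=lambda h,s:[-h*np.sin(th)-s*np.cos(th),y,100+h*np.cos(th)-s*np.sin(th)]
    e=[proj('',F(p,k(h,s)),cam)[ax] for h,s in((24-.3,4),(30.5,4),(30.5,-4))]
    c=[proj('',F(p,[24*np.cos(t),y,100+24*np.sin(t)]),cam)[ax] for t in np.linspace(0,6.28,200)]
    return np.r_[e,min(c),max(c)]
for th in(-.1,-.05,0,.05,.1):
    r=rows(th,-18,w);print(th,'W',r.round(1),'side h',(r[1]-r[0]).round(1),'top',(r[2]-r[1]).round(1),'ratio',((r[1]-r[0])/(r[2]-r[1])).round(2),'frac',((r[1]-r[3])/(r[4]-r[3])).round(3))
```

```text
-0.1 W [289.5 301.1 305.9 216.3 295.2] side h 11.6 top 4.8 ratio 2.43 frac 1.074
-0.05 W [288.3 299.7 305.3 216.3 295.2] side h 11.4 top 5.5 ratio 2.06 frac 1.057
0 W [287.  298.2 304.5 216.3 295.2] side h 11.2 top 6.3 ratio 1.78 frac 1.038
0.05 W [285.7 296.6 303.6 216.3 295.2] side h 10.9 top 7.0 ratio 1.55 frac 1.017
0.1 W [284.2 294.8 302.6 216.3 295.2] side h 10.6 top 7.8 ratio 1.36 frac 0.994
```

{"api": "carry_out", "payload": {"increments": [[2.0, -0.2, 0, 0, 0], [2.0, -0.4, 0, -0.05, 0], [2.0, -0.4, 0, -0.05, 0], [2.0, -0.4, 0, -0.05, 0]]}}

```text
time: 18.88
tcp_pos: [0.4806, 0.1281, 0.1486]
tool_rot: [0.172, 0.938, -0.069, 0.294]
contact_force: [-0.7, -3.4, -7.1]
grip_width: 0.28
```

Run:
```python
from h import *
import pickle
eyes.read_camera('side')
m=eyes.camera_model('wrist');pickle.dump(m,open('w13.pkl','wb'));im=save('wrist','w13');save('side','d13')
to([.4605,.1351,.1062])
im=im[200:310,40:240][:,:,::-1]
cv2.imwrite('pics/w13z.png',cv2.resize(im,None,fx=4,fy=5,interpolation=cv2.INTER_CUBIC))
im=cv2.imread('pics/d13.png')[220:255,250:290]
cv2.imwrite('pics/d13y.png',cv2.resize(im,None,fx=16,fy=16,interpolation=cv2.INTER_CUBIC))
```

```text
inc [4.18 0.04 2.24] turn None tcp [0.4806 0.1281 0.1486] z [ 0.527 -0.231 -0.818] y [ 0.363  0.931 -0.029] j [ 0.582  0.215  2.288 -1.115  0.567  0.323] F [-0.8 -2.1 -8.1] g 0.281 t 19.03
```

View pics/w13z.png

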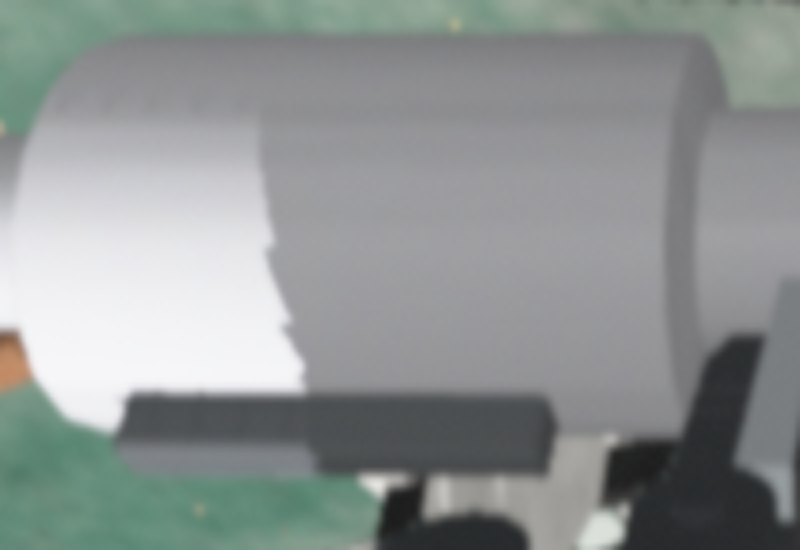

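View pics/d13y.png

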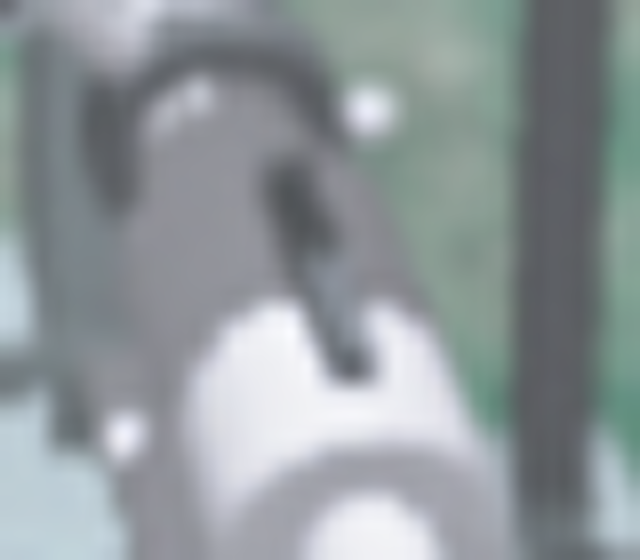

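```bash
cat > th.py <<'E'
from fit import *
import pickle,sys
def model(w,org,th,y,zoff=0):
    p=[*org,-.3486,th]
    k=lambda h,s:[-h*np.sin(th)-s*np.cos(th),y,100+zoff+h*np.cos(th)-s*np.sin(th)]
    e=[proj('',F(p,k(h,s)),w)[1] for h,s in((np.sqrt(24**2-16),4),(30.5,4),(30.5,-4))]
    c=[proj('',F(p,[24*np.cos(t),y,100+zoff+24*np.sin(t)]),w)[1] for t in np.linspace(0,6.28,200)]
    return np.r_[e,min(c)]
for n in sys.argv[1:]:
    w=pickle.load(open(n+'.pkl','rb')); im=cv2.imread(f'pics/{n}.png').astype(float)
    for x0,x1 in((80,105),(130,160)):
        pr=im[195:320,x0:x1].mean(1); print(n,x0); print(' '.join(f'{195+i}:{int(v.mean())}' for i,v in enumerate(pr) if i<25 or i>75))
    org=[.4993,.0462]
    for th in(-.05,0,.05,.1): print(th,model(w,org,th,-18).round(1))
E
python3 th.py w12 w13
```

```text
w12 80
195:195 196:196 197:195 198:190 199:174 200:155 201:146 202:144 203:143 204:141 205:138 206:135 207:134 208:133 209:133 210:132 211:130 212:127 213:125 214:128 215:131 216:134 217:136 218:138 219:139 271:243 272:244 273:244 274:244 275:245 276:245 277:245 278:246 279:246 280:245 281:242 282:226 283:175 284:115 285:84 286:78 287:78 288:79 289:79 290:79 291:81 292:88 293:102 294:117 295:128 296:132 297:132 298:131 299:131 300:126 301:120 302:120 303:121 304:120 305:119 306:118 307:119 308:122 309:125 310:126 311:127 312:126 313:126 314:126 315:128 316:132 317:137 318:143 319:153
w12 130
195:162 196:164 197:164 198:162 199:156 200:149 201:147 202:148 203:149 204:149 205:149 206:149 207:148 208:147 209:144 210:140 211:136 212:131 213:126 214:126 215:129 216:131 217:133 218:135 219:137 271:155 272:154 273:154 274:154 275:153 276:153 277:152 278:152 279:151 280:151 281:148 282:140 283:121 284:96 285:81 286:78 287:78 288:78 289:78 290:78 291:78 292:78 293:79 294:80 295:80 296:78 297:76 298:74 299:78 300:90 301:99 302:93 303:78 304:65 305:59 306:57 307:57 308:56 309:54 310:51 311:48 3
[... 754 characters left out ...]
:170 319:187
w13 130
195:154 196:148 197:146 198:147 199:148 200:149 201:149 202:148 203:148 204:146 205:142 206:133 207:126 208:126 209:129 210:131 211:133 212:135 213:137 214:139 215:141 216:142 217:143 218:143 219:143 271:151 272:151 273:151 274:150 275:149 276:147 277:139 278:119 279:95 280:81 281:78 282:78 283:78 284:78 285:78 286:78 287:78 288:79 289:80 290:79 291:78 292:75 293:78 294:101 295:135 296:151 297:143 298:126 299:117 300:112 301:106 302:94 303:77 304:62 305:55 306:53 307:54 308:57 309:58 310:57 311:54 312:50 313:47 314:45 315:44 316:43 317:42 318:42 319:42
-0.05 [282.  293.4 299.2 210.5]
0 [280.7 291.9 298.4 210.5]
0.05 [279.4 290.2 297.4 210.5]
0.1 [277.9 288.4 296.3 210.5]
```

{"api": "carry_out", "payload": {"increments": [[4.4, 0, 0, 0, 0], [4.4, 0, 0, 0, 0], [4.4, 0, 0, 0, 0], [4.4, 0, 0, -3, 0], [4.4, 0, 0, -6, 0], [4.4, 0, 0, -9, 0], [4.4, 0, 0, -12, 0], [4.4, 0, 0, -14, 0]]}}

```text
time: 19.7
tcp_pos: [0.4066, 0.1615, 0.2659]
tool_rot: [0.172, 0.938, -0.068, 0.295]
contact_force: [-0.3, 0.7, 0.6]
grip_width: 0.514
```

{"api": "carry_out", "payload": {"increments": [[4.4, 0, 0, 0, 0], [4.4, 0, 0, 0, 0]]}}

```text
time: 19.87
tcp_pos: [0.4076, 0.1615, 0.2646]
tool_rot: [0.172, 0.937, -0.067, 0.295]
contact_force: [0.3, -0.6, -0.5]
grip_width: 0.512
```

Run:
```python
from h import *
import pickle
eyes.read_camera('side')
m=eyes.camera_model('wrist');pickle.dump(m,open('w14.pkl','wb'));im=save('wrist','w14');m2=eyes.camera_model('wrist');print(abs(m['t']-m2['t']).max())
save('side','d14')
to([.4806,.1281,.1486])
a=im[80:230,170:370][:,:,::-1]
cv2.imwrite('pics/w14z.png',cv2.resize(a,None,fx=4,fy=4,interpolation=cv2.INTER_CUBIC))
a=cv2.imread('pics/d14.png')[200:260,230:290]
cv2.imwrite('pics/d14z.png',cv2.resize(a,None,fx=10,fy=10,interpolation=cv2.INTER_CUBIC))
```

```text
0.0007055666289459972
inc [-0.    0.03 13.92] turn None tcp [0.4071 0.1601 0.2625] z [ 0.527 -0.231 -0.818] y [ 0.364  0.931 -0.029] j [ 0.785 -0.072  2.248 -0.769  0.88   0.057] F [ 0.4 -0.2  0.7] g 0.512 t 20.02
```

View pics/w14z.png

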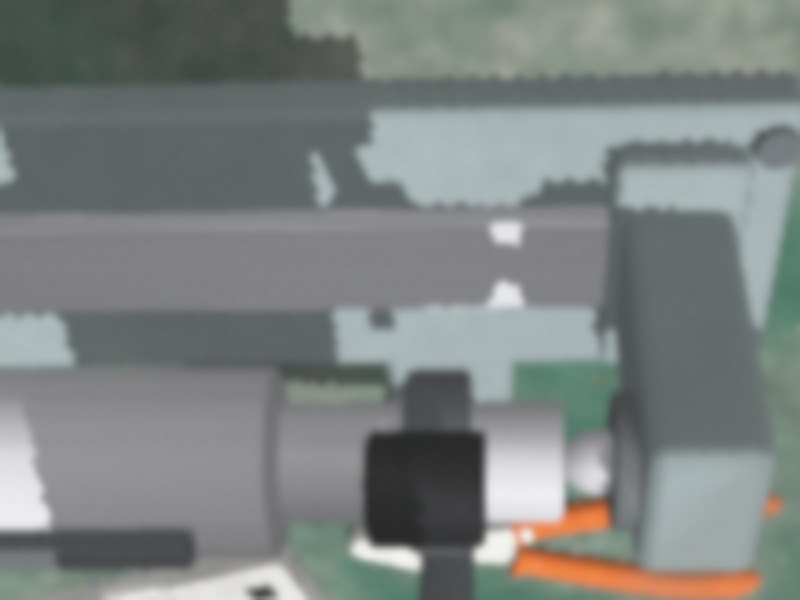

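View pics/d14z.png

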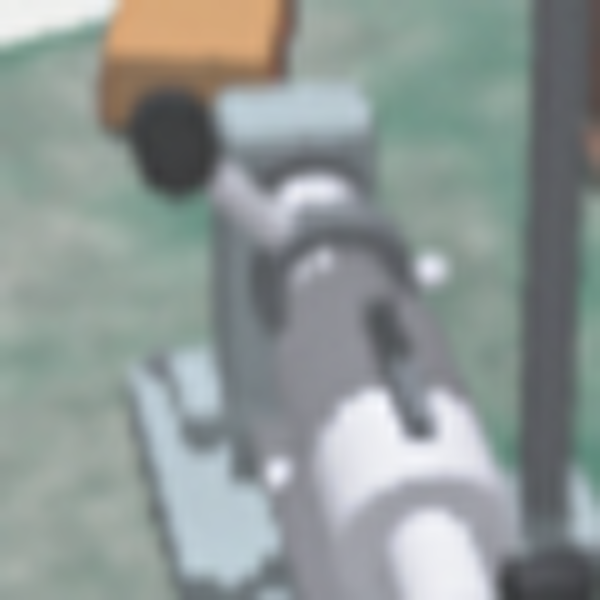

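Run:
```python
from fit2 import *
w=pickle.load(open('w14.pkl','rb'))
X=tri([(w,(275.9,201.9)),(M['side'],(247.0,213.65))]);print('grip',X)
ax=np.array([.5232,.1120,.1]);fx=np.array([.9398,-.3416,0]);d=X-ax
print('theta tri',np.arctan2(-d@fx,d[2])-np.pi/4,np.hypot(d@fx,d[2]))
X0=np.array([.46058,.13511,.10763]);c=X-X0;print('chord',c@fx,c[2],'mid a',np.arctan2(c[2],c@fx),'da',2*np.arcsin(np.hypot(c@fx,c[2])/.13))
org=[.4993,.0462]
for th in(-.1,-.05,0,.05,.1):
    p=[*org,-.3486,th]
    k=lambda h,s,y=-18:[-h*np.sin(th)-s*np.cos(th),y,100+h*np.cos(th)-s*np.sin(th)]
    cyl=lambda r,y:[f(proj('',F(p,[r*np.cos(t),y,100+r*np.sin(t)]),w)[1] for t in np.linspace(0,6.28,300)) for f in(min,max)]
    print(th,proj('',F(p,grip(th)),w).round(1),proj('',F(p,grip(th)),M['side']).round(1),np.round(cyl(24,30),1),'key',[proj('',F(p,k(*a)),w)[1].round(1) for a in((23.7,4,0),(30.5,4,0),(30.5,-4,0))])
im=cv2.imread('pics/w14.png').astype(float).mean(2)
for x0,x1,nm in((186,214,'key+shaft'),(218,234,'shaft'),(266,287,'grip')):
    pr=im[165:230,x0:x1].mean(1);print(nm,' '.join(f'{165+i}:{int(v)}' for i,v in enumerate(pr)))
```

```text
ray dist mm 0.21587845146578916
  ray dist mm 0.21587845146589782
grip [0.47832025 0.12776706 0.14686814]
theta tri 0.007368913104545904 0.06677542924072111
chord 0.01918063766815898 0.03923813940112167 mid a 1.1161275032454534 da 0.6852561085077753
-0.1 [276.7 210.6] [249.3 212.3] [174.3 222.3] key [np.float64(215.6), np.float64(221.6), np.float64(226.1)]
-0.05 [276.7 206.6] [248.4 213.1] [174.3 222.3] key [np.float64(214.8), np.float64(220.5), np.float64(225.4)]
0 [276.7 202.6] [247.5 213.9] [174.3 222.3] key [np.float64(213.8), np.float64(219.4), np.float64(224.6)]
0.05 [276.7 198.6] [246.7 214.7] [174.3 222.3] key [np.float64(212.9), np.float64(218.2), np.float64(223.8)]
0.1 [276.7 194.6] [245.9 215.5] [174.3 222.3] key [np.float64(211.8), np.float64(216.9), np.float64(222.8)]
key+shaft 165:104 166:104 167:106 168:108 169:108 170:110 171:115 172:120 173:124 174:127 175:129 176:131 177:132 178:132 179:133 180:135 181:138 182:139 183:140 184:142 185:143 186:145 187:145 188:145 189:145 190:145 191:146 192:147 193:148 194:149 195:149 196:148 197:148 198:147 199:147 200:146 201:146 20
[... 506 characters left out ...]
4 202:143 203:143 204:142 205:141 206:141 207:139 208:139 209:138 210:136 211:134 212:132 213:130 214:128 215:127 216:124 217:121 218:121 219:128 220:137 221:145 222:158 223:176 224:195 225:210 226:214 227:210 228:210 229:217
grip 165:178 166:178 167:179 168:178 169:177 170:172 171:158 172:134 173:107 174:93 175:88 176:84 177:82 178:81 179:82 180:85 181:88 182:90 183:92 184:94 185:95 186:91 187:77 188:57 189:45 190:43 191:43 192:43 193:44 194:45 195:46 196:47 197:48 198:50 199:51 200:52 201:53 202:54 203:54 204:55 205:55 206:55 207:55 208:55 209:54 210:53 211:51 212:50 213:49 214:49 215:57 216:86 217:125 218:146 219:149 220:144 221:131 222:112 223:99 224:94 225:92 226:91 227:90 228:89 229:88
```

```bash
cat > tgt.py <<'E'
from fit import *
P=[.4993,.0462,-.3486,0]
def T(x,y,z,o): 
    R=Rn.from_quat(o['tool_rot']).as_matrix(); return (R.T@(F(P,[x,y,z])-o['tcp_pos'])*100).round(2)
E
python3 - <<'E'
from tgt import *
from kin import ik
o=get_obs()
zd=Rn.from_quat(o['tool_rot']).as_matrix()[:,2]; j=o['joints'][:5]
for X in [(-180,-20,300),(-130,-145,270),(-60,-140,250),(0,-140,196),(0,-237,143)]:
    j,e=ik(F(P,X),zd,j); print(X,T(*X,o),F(P,X).round(3),j.round(2),round(e,4))
E
```

```text
(-180, -20, 300) [ 2.28 -9.79 -5.84] [0.323 0.089 0.3  ] [ 0.83 -0.37  2.36 -0.68  1.04] 0.0
(-130, -145, 270) [ -0.12 -22.07  -0.04] [ 0.328 -0.046  0.27 ] [ 0.19 -0.49  2.49 -0.53  0.7 ] 0.0
(-60, -140, 250) [ -4.7  -21.35   5.59] [ 0.395 -0.065  0.25 ] [ 0.05 -0.28  2.43 -0.57  0.5 ] 0.0
(0, -140, 196) [ -6.51 -21.05  13.45] [ 0.451 -0.085  0.196] [-0.03 -0.04  2.41 -0.86  0.28] 0.0
(0, -237, 143) [ -3.48 -30.58  18.15] [ 0.418 -0.177  0.143] [-0.39  0.09  2.49  0.31 -0.05] 0.0
```

```bash
cat > sim.py <<'E'
from tgt import *
from kin import fk,K
def full(j): p,D=fk(j[:5],K); return p,(D*Rn.from_euler('z',j[5]))
lo=[-2.6,-.9,.06,-1.295,0.005,-3];hi=[2.6,2.1,2.6,4,2.6,3]
def run(path,o,w=.5,step=8):
    j=np.clip(o['joints'],lo,hi); off=full(o['joints'])[1].inv()*Rn.from_quat(o['tool_rot'])
    p0=full(j)[0]
    for X in path:
        P0=full(j)[0];P1=F(P,X); n=max(2,int(np.linalg.norm(P1-P0)/.02))
        jold=j.copy();mx=0
        for i in range(n):
            Rd=full(j)[1]*off; tgt=P0+(P1-P0)*(i+1)/n
            f=lambda q:np.r_[full(q)[0]-tgt,w*((full(q)[1]*off)*Rd.inv()).as_rotvec(),1e-4*(q-j)]
            s=least_squares(f,j,bounds=(lo,hi),x_scale=.1); mx=max(mx,np.abs(s.x-j).max()); j=np.clip(s.x,np.array(lo)+1e-6,np.array(hi)-1e-6)
        R=(full(j)[1]*off).as_matrix(); print(X,j.round(2),'err mm',((full(j)[0]-P1)*1000).round(1),'z',R[:,2].round(2),'y',R[:,1].round(2),'maxstep',mx.round(2))
E
python3 - <<'E'
from sim import *
o=get_obs()
path=[(-180,-20,300),(-130,-145,270),(-60,-140,250),(0,-140,196),(0,-165,196),(0,-190,185),(0,-210,170),(0,-230,155),(0,-237,143)]
for w in(.5,.15): run(path,o,w)
E
```

```text
(-180, -20, 300) [ 0.83 -0.37  2.36 -0.68  1.04 -0.06] err mm [ 0.  0. -0.] z [ 0.53 -0.23 -0.82] y [ 0.36  0.93 -0.03] maxstep 0.06
(-130, -145, 270) [ 0.19 -0.49  2.49 -0.53  0.7  -0.68] err mm [-0.  0. -0.] z [ 0.53 -0.23 -0.82] y [ 0.36  0.93 -0.03] maxstep 0.15
(-60, -140, 250) [ 0.05 -0.28  2.43 -0.57  0.5  -0.72] err mm [-0.  0.  0.] z [ 0.53 -0.23 -0.82] y [ 0.36  0.93 -0.03] maxstep 0.08
(0, -140, 196) [-0.03 -0.04  2.41 -0.86  0.28 -0.46] err mm [-0. -0.  0.] z [ 0.53 -0.23 -0.82] y [ 0.36  0.93 -0.03] maxstep 0.1
(0, -165, 196) [-0.12 -0.05  2.42 -0.77  0.24 -0.63] err mm [ 0.  0. -0.] z [ 0.53 -0.23 -0.82] y [ 0.36  0.93 -0.03] maxstep 0.09
(0, -190, 185) [-0.21 -0.03  2.44 -0.75  0.17 -0.71] err mm [ 0.  0. -0.] z [ 0.53 -0.23 -0.82] y [ 0.36  0.93 -0.03] maxstep 0.05
(0, -210, 170) [-0.29  0.01  2.46 -0.86  0.1  -0.66] err mm [-0. -0.  0.] z [ 0.53 -0.23 -0.82] y [ 0.36  0.93 -0.03] maxstep 0.07
(0, -230, 155) [-0.36  0.05  2.48 -1.29  0.03 -0.29] err mm [-0.  -0.1  0.8] z [ 0.53 -0.23 -0.82] y [ 0.36  0.93 -0.03] maxstep 0.29
(0, -237, 143) [-0.4   0.07  2.47 -1.29  0.
[... 581 characters left out ...]
0.82] y [ 0.36  0.93 -0.03] maxstep 0.1
(0, -165, 196) [-0.12 -0.05  2.42 -0.77  0.24 -0.63] err mm [ 0.  0. -0.] z [ 0.53 -0.23 -0.82] y [ 0.36  0.93 -0.03] maxstep 0.09
(0, -190, 185) [-0.21 -0.03  2.44 -0.75  0.17 -0.71] err mm [ 0.  0. -0.] z [ 0.53 -0.23 -0.82] y [ 0.36  0.93 -0.03] maxstep 0.05
(0, -210, 170) [-0.29  0.01  2.46 -0.86  0.1  -0.66] err mm [-0. -0.  0.] z [ 0.53 -0.23 -0.82] y [ 0.36  0.93 -0.03] maxstep 0.07
(0, -230, 155) [-0.36  0.05  2.47 -1.29  0.03 -0.29] err mm [-0.  -0.   0.1] z [ 0.52 -0.23 -0.82] y [ 0.36  0.93 -0.03] maxstep 0.29
(0, -237, 143) [-0.4   0.08  2.47 -1.29  0.01 -0.31] err mm [ 0.  -0.1  0.5] z [ 0.51 -0.22 -0.83] y [ 0.36  0.93 -0.02] maxstep 0.02
```

```bash
cat > sim2.py <<'E'
from sim import *
def push(j,off,d,n,w=1.0):
    for i in range(n):
        R=full(j)[1]*off; Rd=R; tgt=full(j)[0]+np.array(d)*.0417
        f=lambda q:np.r_[full(q)[0]-tgt,w*((full(q)[1]*off)*Rd.inv()).as_rotvec(),1e-4*(q-j)]
        s=least_squares(f,j,bounds=(lo,hi2),x_scale=.1); j=np.clip(s.x,np.array(lo)+1e-6,np.array(hi2)-1e-6)
        R=(full(j)[1]*off).as_matrix()
        print(i,j.round(2),full(j)[0].round(3),'z',R[:,2].round(2),'y',R[:,1].round(2))
    return j
hi2=list(hi);hi2[2]=2.66
if __name__=='__main__':
    from kin import ik
    o=get_obs(); off=full(o['joints'])[1].inv()*Rn.from_quat(o['tool_rot'])
    R0=Rn.from_quat(o['tool_rot'])
    j=o['joints'].copy()
    for X in [(-180,-20,300),(-130,-145,300)]:
        f=lambda q:np.r_[full(q)[0]-F(P,X),.5*((full(q)[1]*off)*R0.inv()).as_rotvec()]
        j=least_squares(f,j).x
    print(j.round(2),F(P,X)); push(j,off,[-.94,.34,0],10)
    print(); push(j,off,[-.66,.24,-.7],10)
E
python3 sim2.py
```

```text
[ 0.19 -0.54  2.43 -0.48  0.78 -0.75] [ 0.32758982 -0.04567281  0.3       ]
0 [ 0.36 -0.64  2.47 -0.53  0.93 -0.61] [ 0.288 -0.031  0.3  ] z [ 0.53 -0.23 -0.82] y [ 0.36  0.93 -0.03]
1 [ 0.65 -0.73  2.49 -0.59  1.13 -0.37] [ 0.249 -0.017  0.3  ] z [ 0.53 -0.23 -0.82] y [ 0.36  0.93 -0.03]
2 [ 1.09 -0.78  2.49 -0.62  1.42 -0.02] [ 0.21  -0.003  0.3  ] z [ 0.53 -0.23 -0.82] y [ 0.36  0.93 -0.03]
3 [ 1.59 -0.76  2.49 -0.55  1.68  0.39] [0.171 0.011 0.3  ] z [ 0.53 -0.23 -0.82] y [ 0.36  0.93 -0.03]
4 [ 1.95 -0.69  2.48 -0.43  1.8   0.74] [0.132 0.025 0.3  ] z [ 0.53 -0.23 -0.82] y [ 0.36  0.93 -0.03]
5 [ 2.18 -0.59  2.45 -0.32  1.81  0.98] [0.092 0.039 0.3  ] z [ 0.53 -0.23 -0.82] y [ 0.36  0.93 -0.03]
6 [ 2.32 -0.49  2.42 -0.24  1.78  1.12] [0.053 0.054 0.3  ] z [ 0.53 -0.23 -0.82] y [ 0.36  0.93 -0.03]
7 [ 2.41 -0.39  2.37 -0.19  1.75  1.22] [0.014 0.068 0.3  ] z [ 0.53 -0.23 -0.82] y [ 0.36  0.93 -0.03]
8 [ 2.47 -0.3   2.32 -0.15  1.72  1.28] [-0.025  0.082  0.3  ] z [ 0.53 -0.23 -0.82] y [ 0.36  0.93 -0.03]
9 [ 2.51 -0.21  2.26 -0.12  1.69  1.33] [-0.064  0.096  0.3  ] z [ 0.53 -0.2
[... 380 characters left out ...]
 1.05  0.15] [0.224 0.004 0.205] z [ 0.52 -0.23 -0.82] y [ 0.37  0.93 -0.03]
4 [ 1.28 -0.49  2.66 -0.66  1.16  0.41] [0.2   0.027 0.197] z [ 0.52 -0.24 -0.82] y [ 0.37  0.93 -0.04]
5 [ 1.53 -0.37  2.66 -0.6   1.19  0.65] [0.173 0.049 0.184] z [ 0.51 -0.24 -0.82] y [ 0.37  0.93 -0.04]
6 [ 1.73 -0.23  2.66 -0.54  1.14  0.87] [0.144 0.069 0.164] z [ 0.51 -0.24 -0.82] y [ 0.37  0.93 -0.04]
7 [ 1.88 -0.06  2.66 -0.5   1.04  1.05] [0.115 0.083 0.137] z [ 0.51 -0.24 -0.82] y [ 0.37  0.93 -0.04]
8 [ 2.01  0.1   2.65 -0.47  0.93  1.19] [0.088 0.093 0.108] z [ 0.51 -0.24 -0.82] y [ 0.37  0.93 -0.04]
9 [ 2.1   0.26  2.63 -0.45  0.82  1.31] [0.06  0.103 0.079] z [ 0.51 -0.24 -0.82] y [ 0.37  0.93 -0.04]
```

Run:
```python
from sim2 import *
o=get_obs(); off=full(o['joints'])[1].inv()*Rn.from_quat(o['tool_rot'])
R0=Rn.from_quat(o['tool_rot'])
j0=o['joints'].copy()
X=(-125,60,200)
f=lambda q:np.r_[full(q)[0]-F(P,X),.5*((full(q)[1]*off)*R0.inv()).as_rotvec()]
j0=least_squares(f,j0).x; print(j0.round(2))
for d in ([0,0,-1],[.5,-.5,-.7],[.2,.4,-.9]):
    print(d); push(j0,off,d,5)
```

```text
[ 0.77  0.02  2.34 -0.9   0.74  0.23]
[0, 0, -1]
0 [ 0.77  0.12  2.38 -1.04  0.67  0.41] [0.402 0.145 0.158] z [ 0.53 -0.23 -0.82] y [ 0.36  0.93 -0.03]
1 [ 0.77  0.23  2.4  -1.21  0.61  0.62] [0.402 0.145 0.117] z [ 0.53 -0.23 -0.82] y [ 0.36  0.93 -0.03]
2 [ 0.78  0.32  2.4  -1.29  0.59  0.75] [0.401 0.153 0.089] z [ 0.52 -0.24 -0.82] y [ 0.37  0.93 -0.03]
3 [ 0.82  0.38  2.38 -1.29  0.59  0.8 ] [0.398 0.169 0.071] z [ 0.51 -0.24 -0.83] y [ 0.37  0.93 -0.04]
4 [ 0.85  0.44  2.36 -1.29  0.6   0.85] [0.396 0.184 0.052] z [ 0.5  -0.25 -0.83] y [ 0.38  0.92 -0.05]
[0.5, -0.5, -0.7]
0 [ 0.67  0.09  2.36 -1.02  0.64  0.3 ] [0.423 0.124 0.171] z [ 0.53 -0.23 -0.82] y [ 0.36  0.93 -0.03]
1 [ 0.58  0.17  2.38 -1.18  0.55  0.41] [0.444 0.104 0.142] z [ 0.53 -0.23 -0.82] y [ 0.36  0.93 -0.03]
2 [ 0.5   0.23  2.36 -1.29  0.49  0.46] [0.466 0.087 0.123] z [ 0.52 -0.23 -0.82] y [ 0.37  0.93 -0.03]
3 [ 0.44  0.27  2.33 -1.29  0.46  0.4 ] [0.489 0.075 0.117] z [ 0.51 -0.23 -0.83] y [ 0.37  0.93 -0.04]
4 [ 0.37  0.3   2.29 -1.29  0.43  0.35] [0.515 0.061 0.11 ] z [ 0.5  -0.24 -0.83] y [ 0.37  0.93 -0.04]
[0.2, 0.4, -0.9]
0 [ 0.78  0.14  2.34 -1.01  0.69  0.39] [0.411 0.162 0.162] z [ 0.53 -0.23 -0.82] y [ 0.36  0.93 -0.03]
1 [ 0.8   0.25  2.33 -1.12  0.64  0.55] [0.419 0.179 0.125] z [ 0.53 -0.23 -0.82] y [ 0.36  0.93 -0.03]
2 [ 0.82  0.37  2.31 -1.23  0.61  0.7 ] [0.427 0.195 0.087] z [ 0.53 -0.23 -0.82] y [ 0.36  0.93 -0.03]
3 [ 0.84  0.47  2.28 -1.29  0.6   0.8 ] [0.435 0.215 0.055] z [ 0.52 -0.23 -0.82] y [ 0.36  0.93 -0.03]
4 [ 0.86  0.55  2.22 -1.29  0.61  0.84] [0.443 0.241 0.028] z [ 0.52 -0.24 -0.82] y [ 0.37  0.93 -0.04]
```

Run:
```python
from sim2 import *
o=get_obs(); off=full(o['joints'])[1].inv()*Rn.from_quat(o['tool_rot'])
R0=Rn.from_quat(o['tool_rot'])
for X in [(0,-237,143),(8,-237,143),(30,-237,150),(46,-237,158)]:
    f=lambda q:np.r_[full(q)[0]-F(P,X),.5*((full(q)[1])*(R0*off.inv()).inv()).as_rotvec()]
    for seed in ([-.3,0,2.4,-.5,.2,-.5],[-.3,0,2.4,.5,.2,-1.5]):
        s=least_squares(f,seed); print(X,s.x.round(3),s.cost)
```

```text
(0, -237, 143) [-0.389  0.087  2.487  0.312 -0.047 -1.913] 7.652053684723561e-22
(0, -237, 143) [-0.389  0.087  2.487  0.312 -0.047 -1.913] 5.418140303710803e-18
(8, -237, 143) [-0.388  0.099  2.472  0.347 -0.044 -1.947] 1.5562131230094226e-23
(8, -237, 143) [-0.388  0.099  2.472  0.347 -0.044 -1.947] 2.874870601058302e-17
(30, -237, 150) [-0.385  0.111  2.426 -1.988  0.018  0.39 ] 1.8516108905053878e-25
(30, -237, 150) [-0.385  0.111  2.426  1.153 -0.018 -2.751] 3.4125049655770077e-26
(46, -237, 158) [-0.383  0.113  2.39  -0.592  0.032 -1.004] 1.2990942981163681e-21
(46, -237, 158) [-0.383  0.113  2.39  -0.592  0.032 -1.004] 4.18504117227165e-22
```

{"api": "carry_out", "payload": {"increments": [[4.4, 1.2, -4, -3.0, 0], [4.4, 2.2, -7, -5.0, 0], [4.4, 2.2, -10, -5.0, 0], [4.4, 2.0, -13, -4.5, 0], [4.4, 1.5, -16, -4, 0], [4.4, 1, -19, -3, 0], [4.4, 0.5, -22, -2, 0], [4.4, 0.5, -22, -2, 0]]}}

```text
time: 20.68
tcp_pos: [0.312, -0.0403, 0.282]
tool_rot: [0.173, 0.938, -0.07, 0.294]
contact_force: [1.0, -0.1, -0.2]
grip_width: 0.518
```

Run:
```python
from tgt import *
o=get_obs(); to(F(P,(-100,-150,280)))
```

```text
inc [-3.69 -0.36  2.85] turn None tcp [ 0.312  -0.0403  0.282 ] z [ 0.527 -0.232 -0.818] y [ 0.365  0.931 -0.03 ] j [ 0.244 -0.557  2.48  -0.523  0.782 -0.669] F [ 1.  -0.1 -0.2] g 0.518 t 20.68
```

{"api": "carry_out", "payload": {"increments": [[8.5, 0, 0, 0, 0.12], [8.5, 0, 0, 0, 0.24], [8.5, 0, 0, 0, 0.36], [8.5, 0, 0, 0, 0.48], [8.5, 0, 0, 0, 0.6], [8.5, 0, 0, 0, 0.72], [8.5, 0, 0, 0, 0.84], [8.5, 0, 0, 0, 0.96]]}}

```text
time: 21.35
tcp_pos: [0.3125, -0.039, 0.282]
tool_rot: [0.588, 0.75, 0.074, 0.292]
contact_force: [0.1, 0.5, 0.8]
grip_width: 0.995
```

{"api": "carry_out", "payload": {"increments": [[8.5, 0, 0, 0, 0.12], [8.5, 0, 0, 0, 0.24], [8.5, 0, 0, 0, 0.36], [8.5, 0, 0, 0, 0.48], [8.5, 0, 0, 0, 0.61], [8.5, 0, 0, 0, 0.61]]}}

```text
time: 21.85
tcp_pos: [0.3125, -0.0389, 0.282]
tool_rot: [0.786, 0.539, 0.158, 0.256]
contact_force: [0.1, -0.1, -0.3]
grip_width: 0.995
```

```bash
cat >> tgt.py <<'E'
OFF=np.array([0,-.057,.001])
def C2T(C,R): return F(P,C)-R@OFF      # corner target (fixture mm) -> tcp world
def wp(l): 
    s,c=np.sin(l),np.cos(l); yk,zk=-172-65*c,115+65*s
    return [0,yk+10*s+11*s,zk+10*c-7*s*s]
def incs(Cs,o=None):
    o=o or get_obs();R=Rn.from_quat(o['tool_rot']).as_matrix()
    return [ (R.T@(C2T(C,R)-o['tcp_pos'])*100).round(2).tolist() for C in Cs]
E
python3 - <<'E'
from tgt import *
o=get_obs();R=Rn.from_quat(o['tool_rot']).as_matrix();print(R.round(3),o['joints'].round(3),o['grip_width'],o['time'])
c=[[-60,-140,220],[0,-140,185],[0,-143,172]]+[wp(l) for l in(1.45,1.2,1.0,.8,.6,.4,.2,0)]
for a,b in zip(c,incs(c,o)): print(np.round(a,1),b,C2T(a,R).round(3))
E
```

```text
[[ 0.368  0.767  0.525]
 [ 0.929 -0.287 -0.232]
 [-0.027  0.574 -0.819]] [ 0.25  -0.554  2.478 -0.526  0.785  0.914] 0.994509140927315 21.85
[ -60 -140  220] [0.79, 9.22, 9.92] [ 0.438 -0.081  0.254]
[   0 -140  185] [1.06, 12.13, 16.22] [ 0.495 -0.102  0.219]
[   0 -143  172] [0.79, 11.39, 17.3] [ 0.494 -0.104  0.206]
[   0.  -159.   173.8] [-0.81, 11.51, 17.21] [ 0.488 -0.119  0.207]
[   0.  -176.   173.1] [-2.51, 11.48, 17.33] [ 0.482 -0.135  0.207]
[   0.  -189.4  170.1] [-3.84, 11.32, 17.63] [ 0.478 -0.148  0.204]
[   0.  -202.2  165. ] [-5.11, 11.03, 18.1] [ 0.473 -0.16   0.199]
[   0.  -213.8  157.7] [-6.24, 10.63, 18.74] [ 0.469 -0.171  0.191]
[   0.  -223.7  148.5] [-7.21, 10.1, 19.54] [ 0.466 -0.18   0.182]
[   0.  -231.5  137.4] [-7.96, 9.48, 20.47] [ 0.463 -0.188  0.171]
[   0. -237.  125.] [-8.47, 8.77, 21.51] [ 0.462 -0.193  0.159]
```

{"api": "carry_out", "payload": {"increments": [[8.5, 0.3, 3.5, 3, 0], [8.5, 0.6, 6.5, 6, 0], [8.5, 0.8, 9.2, 9.9, 0], [8.5, 1.0, 11, 13, 0], [8.5, 1.1, 12.1, 16.2, 0], [8.5, 0.8, 11.4, 17.3, 0], [8.5, 0.8, 11.4, 17.3, 0]]}}

```text
time: 22.43
tcp_pos: [0.4933, -0.1041, 0.2021]
tool_rot: [0.785, 0.543, 0.155, 0.255]
contact_force: [-0.7, 0.1, 0.2]
grip_width: 0.998
```

Run:
```python
from tgt import *
eyes.read_camera('side');save('side','d15')
a=cv2.imread('pics/d15.png')[190:310,220:340];cv2.imwrite('pics/d15z.png',cv2.resize(a,None,fx=5,fy=5,interpolation=cv2.INTER_CUBIC))
save('wrist','w15')
o=get_obs();print(o['joints'].round(3),o['contact_force'].round(1),o['time'],o['tcp_pos'])
c=[wp(l) for l in(1.45,1.3,1.15,1.0,.8,.6,.4,.2,0)]
for a,b in zip(c,incs(c,o)): print(np.round(a,1),b)
```

```text
[-0.089  0.014  2.327 -0.723  0.28   0.919] [-0.6  0.5 -0.4] 22.5833 [ 0.49370813 -0.10298373  0.20659404]
[   0.  -159.   173.8] [-1.69, 0.08, 0.02]
[   0.  -169.2  173.8] [-2.7, 0.08, 0.06]
[   0.  -179.4  172.6] [-3.72, 0.01, 0.2]
[   0.  -189.4  170.1] [-4.72, -0.13, 0.44]
[   0.  -202.2  165. ] [-5.98, -0.43, 0.91]
[   0.  -213.8  157.7] [-7.11, -0.84, 1.55]
[   0.  -223.7  148.5] [-8.07, -1.38, 2.34]
[   0.  -231.5  137.4] [-8.83, -2.01, 3.27]
[   0. -237.  125.] [-9.33, -2.72, 4.31]
```

View pics/d15z.png

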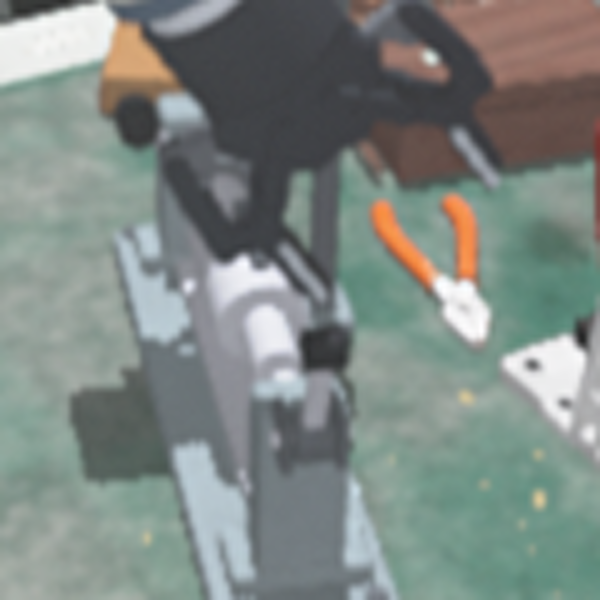

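View pics/w15.png

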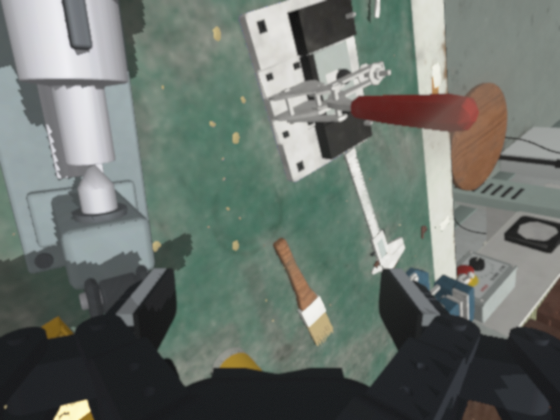

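{"api": "carry_out", "payload": {"increments": [[8.5, -1.0, 0, 0.05, 0], [8.5, -1.9, 0, 0.1, 0], [8.5, -2.7, 0, 0.15, 0], [8.5, -3.6, 0, 0.3, 0], [8.5, -4.3, -0.1, 0.4, 0]]}}

```text
time: 23.0
tcp_pos: [0.4807, -0.1433, 0.2065]
tool_rot: [0.784, 0.542, 0.161, 0.258]
contact_force: [2.4, 3.4, 2.0]
grip_width: 0.995
```

Run:
```python
from tgt import *
save('side','d16')
a=cv2.imread('pics/d16.png')[190:310,220:340];cv2.imwrite('pics/d16z.png',cv2.resize(a,None,fx=5,fy=5,interpolation=cv2.INTER_CUBIC))
o=get_obs();print(o['joints'].round(3),o['contact_force'].round(1),o['time'],o['tcp_pos'])
c=[wp(l) for l in(1.0,.8,.6,.4,.2,0)]
for a,b in zip(c,incs(c,o)): print(np.round(a,1),b)
```

```text
[-2.240e-01  2.000e-03  2.344e+00 -5.260e-01  2.150e-01  6.190e-01] [2.3 0.8 2. ] 23.05 [ 0.48032447 -0.14377922  0.20628447]
[   0.  -189.4  170.1] [-0.44, -0.23, 0.14]
[   0.  -202.2  165. ] [-1.7, -0.53, 0.61]
[   0.  -213.8  157.7] [-2.83, -0.95, 1.24]
[   0.  -223.7  148.5] [-3.8, -1.48, 2.03]
[   0.  -231.5  137.4] [-4.55, -2.12, 2.96]
[   0. -237.  125.] [-5.06, -2.84, 3.99]
```

View pics/d16z.png

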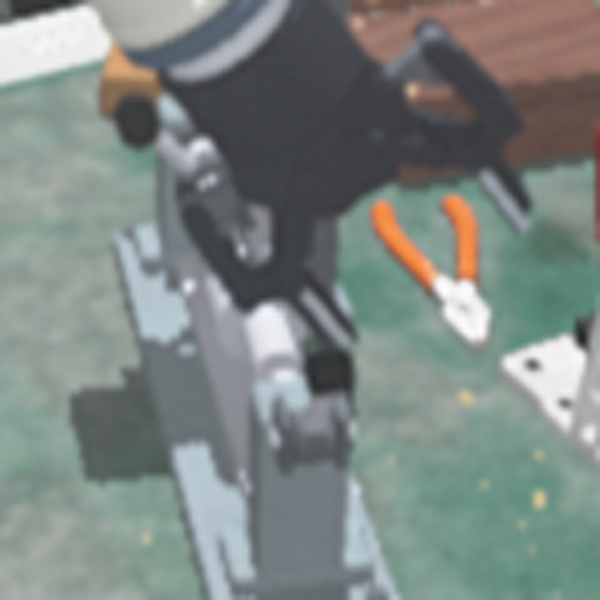

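{"api": "carry_out", "payload": {"increments": [[8.5, -0.8, -0.4, 0.1, 0], [8.5, -1.7, -0.7, 0.4, 0], [8.5, -2.3, -0.9, 0.75, 0], [8.5, -2.8, -1.1, 1.1, 0], [8.5, -3.3, -1.4, 1.5, 0], [8.5, -3.8, -1.7, 1.9, 0]]}}

```text
time: 23.55
tcp_pos: [0.4645, -0.1784, 0.1822]
tool_rot: [0.783, 0.542, 0.16, 0.258]
contact_force: [0.7, 1.5, 2.4]
grip_width: 0.994
```

Run:
```python
from tgt import *
save('side','d17')
a=cv2.imread('pics/d17.png')[190:310,220:340];cv2.imwrite('pics/d17z.png',cv2.resize(a,None,fx=5,fy=5,interpolation=cv2.INTER_CUBIC))
o=get_obs();print(o['joints'].round(3),o['contact_force'].round(1),o['time'],o['tcp_pos'])
c=[wp(l) for l in(.4,.3,.2,.1,0)]
for a,b in zip(c,incs(c,o)): print(np.round(a,1),b)
```

```text
[-0.346  0.049  2.379 -0.366  0.105  0.367] [ 1.2 -0.7  3.1] 23.6 [ 0.4638726  -0.17861218  0.18128904]
[   0.  -223.7  148.5] [-0.03, 0.25, 0.07]
[   0.  -227.9  143.2] [-0.43, -0.05, 0.52]
[   0.  -231.5  137.4] [-0.78, -0.38, 1.0]
[   0.  -234.6  131.4] [-1.06, -0.73, 1.5]
[   0. -237.  125.] [-1.29, -1.1, 2.03]
```

View pics/d17z.png

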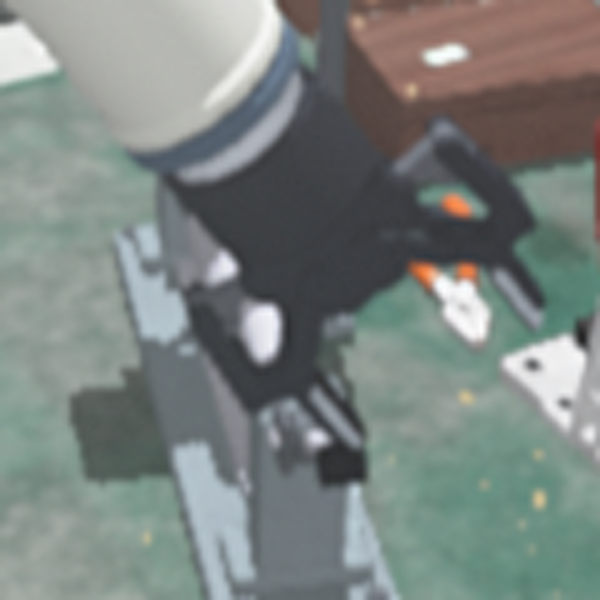

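{"api": "carry_out", "payload": {"increments": [[8.5, -0.4, -0.25, 0.45, 0], [8.5, -0.75, -0.55, 0.9, 0], [8.5, -1.05, -0.9, 1.4, 0], [8.5, -1.3, -1.25, 1.9, 0], [8.5, -1.3, -1.25, 1.9, 0]]}}

```text
time: 24.02
tcp_pos: [0.4591, -0.1915, 0.1572]
tool_rot: [0.784, 0.542, 0.159, 0.257]
contact_force: [0.7, -0.3, 1.8]
grip_width: 0.995
```

Run:
```python
from tgt import *
save('side','d18')
a=cv2.imread('pics/d18.png')[190:310,220:340];cv2.imwrite('pics/d18z.png',cv2.resize(a,None,fx=5,fy=5,interpolation=cv2.INTER_CUBIC))
o=get_obs();print(o['joints'].round(3),o['contact_force'].round(1),o['time'],o['tcp_pos'])
c=[wp(l) for l in(.1,0)]
for a,b in zip(c,incs(c,o)): print(np.round(a,1),b)
for l in (0,.1,.2,.3): print(l,proj('side',F(P,knob(l))))
```

```text
[-0.39   0.109  2.397 -0.505  0.027  0.473] [0.9 0.4 0.6] 24.0667 [ 0.45900107 -0.1915345   0.15741878]
[   0.  -234.6  131.4] [0.24, 0.66, -0.47]
[   0. -237.  125.] [0.02, 0.29, 0.06]
0 [288.04992363 294.41760842]
0.1 [288.13051344 292.00019491]
0.2 [288.14720586 289.4041643 ]
0.3 [288.09936931 286.65880854]
```

View pics/d18z.png

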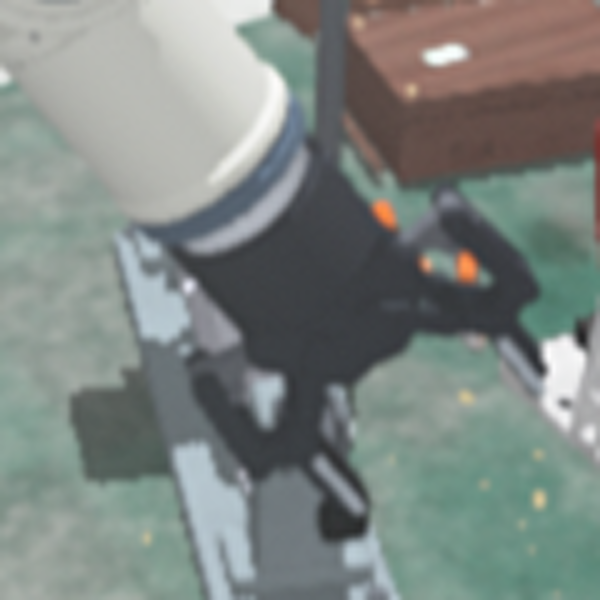

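{"api": "carry_out", "payload": {"increments": [[8.5, 0, -0.15, 0.2, 0], [8.5, 0, -0.25, 0.35, 0], [8.5, 0, -0.25, 0.35, 0]]}}

```text
time: 24.32
tcp_pos: [0.459, -0.1919, 0.1536]
tool_rot: [0.785, 0.542, 0.159, 0.257]
contact_force: [-0.0, -1.8, 3.9]
grip_width: 0.997
```

Run:
```python
from tgt import *
o=get_obs();print(o['joints'].round(3),o['contact_force'].round(1),o['time'],o['tcp_pos'],o['tool_rot'])
```

```text
[-0.39   0.119  2.4   -0.983  0.017  0.951] [-0.  -1.8  3.9] 24.3167 [ 0.45899276 -0.19188014  0.15362251] [0.78451114 0.5416318  0.15853354 0.25699101]
```

{"api": "carry_out", "payload": {"increments": [[8.5, 0, -0.1, 0.13, 0], [8.5, 0, -0.2, 0.25, 0], [8.5, 0, -0.2, 0.25, 0]]}}

```text
time: 24.57
tcp_pos: [0.4592, -0.1923, 0.1522]
tool_rot: [0.784, 0.542, 0.159, 0.257]
contact_force: [-3.9, 1.1, 12.7]
grip_width: 0.992
```

Run:
```python
from tgt import *
o=get_obs();print(o['joints'].round(3),o['contact_force'].round(1),o['time'],o['tcp_pos'],o['tool_rot'])
save('side','d19')
a=cv2.imread('pics/d19.png')[250:320,250:330];cv2.imwrite('pics/d19z.png',cv2.resize(a,None,fx=7,fy=7,interpolation=cv2.INTER_CUBIC))
```

```text
[-0.392  0.123  2.4   -1.146  0.013  1.112] [-3.9  1.1 12.7] 24.5667 [ 0.4592431  -0.19231419  0.15223394] [0.78447172 0.54179622 0.15881335 0.2565917 ]
```

View pics/d19z.png

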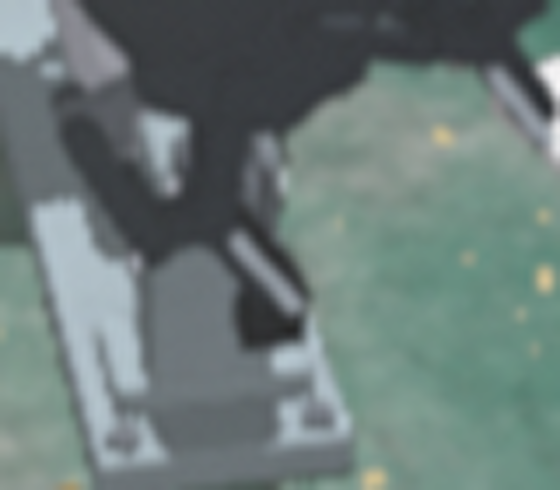

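{"api": "carry_out", "payload": {"increments": [[8.5, 0, 0.6, -0.9, 0], [8.5, 0, 1.4, -2.0, 0], [8.5, 0, 2.3, -3.3, 0], [8.5, 0, 2.5, -6.5, 0], [8.5, 0, 2.5, -10, 0], [8.5, 0, 2.5, -13, 0], [8.5, 0, 2.5, -16, 0], [8.5, 0, 2.5, -18, 0]]}}

```text
time: 25.28
tcp_pos: [0.3919, -0.1619, 0.2956]
tool_rot: [0.785, 0.543, 0.159, 0.253]
contact_force: [1.1, -1.0, -0.0]
grip_width: 0.996
```

Run:
```python
from tgt import *
import pickle
o=get_obs();print(o['joints'].round(3),o['contact_force'].round(1),o['time'],o['tcp_pos'])
eyes.read_camera('side');m=eyes.camera_model('wrist');save('wrist','w20');pickle.dump(m,open('w20.pkl','wb'));save('side','d20');save('scene','s20')
a=cv2.imread('pics/d20.png')[200:320,220:320];cv2.imwrite('pics/d20z.png',cv2.resize(a,None,fx=5,fy=5,interpolation=cv2.INTER_CUBIC))
```

```text
[-0.389 -0.331  2.347 -0.018  0.517 -0.015] [ 1.1 -1.  -0. ] 25.2833 [ 0.39190393 -0.16191516  0.29558305]
```

View pics/d20z.png

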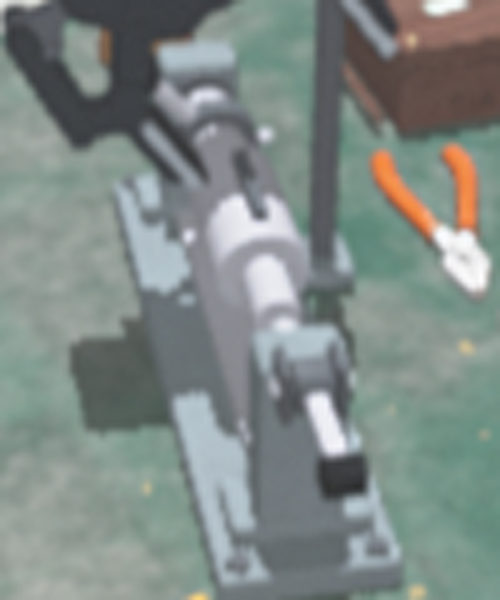

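View pics/w20.png

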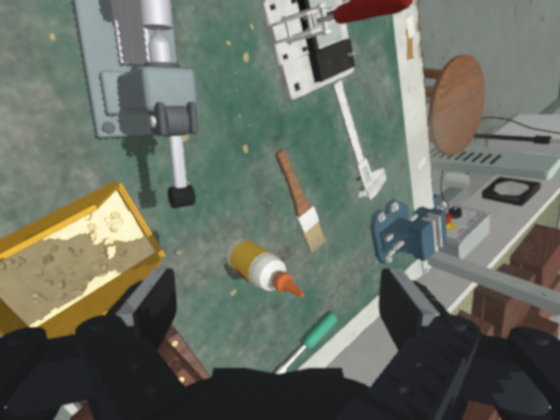

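View pics/s20.png

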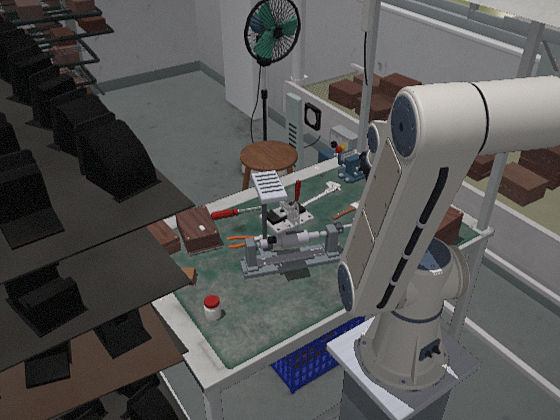

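Run:
```python
from tgt import *
to(F(P,(60,-115,310)))
```

```text
inc [11.93  7.91  3.64] turn None tcp [ 0.3934 -0.1632  0.2973] z [ 0.53  -0.229 -0.816] y [ 0.767 -0.28   0.577] j [-0.388 -0.332  2.347 -0.024  0.51  -0.01 ] F [-0.8 -0.   0.3] g 0.994 t 25.48
```

{"api": "carry_out", "payload": {"increments": [[8.5, 3, 2, 0.9, 0], [8.5, 6, 4, 1.8, 0], [8.5, 9, 6, 2.7, 0], [8.5, 12, 8, 3.6, 0], [8.5, 12, 8, 3.6, 0], [8.5, 12, 8, 3.6, 0]]}}

```text
time: 25.98
tcp_pos: [0.5182, -0.0809, 0.3052]
tool_rot: [0.784, 0.544, 0.157, 0.253]
contact_force: [-0.3, -0.1, -0.4]
grip_width: 0.993
```

Run:
```python
from tgt import *
import pickle
eyes.read_camera('side');m=eyes.camera_model('wrist');im=save('wrist','w21');pickle.dump(m,open('w21.pkl','wb'))
for th in(-.1,-.05,0,.05,.1):
    p=[P[0],P[1],P[2],th];k=lambda h,s,y=-18:[-h*np.sin(th)-s*np.cos(th),y,100+h*np.cos(th)-s*np.sin(th)]
    c=np.array([proj('',F(p,[24*np.cos(t),-18,100+24*np.sin(t)]),m) for t in np.linspace(0,6.28,300)])
    print(th,'sil',c[:,0].min().round(1),c[:,0].max().round(1),'row',c[:,1].mean().round(1),'key',[proj('',F(p,k(*a)),m).round(1).tolist() for a in((23.7,4),(30.5,4),(30.5,-4),(23.7,-4))])
print('cam',F([0,0,0,0],[0,0,0]),-m['R'].T@m['t'])
```

```text
-0.1 sil -3.5 79.0 row 68.6 key [[37.9, 65.4], [39.4, 64.5], [54.2, 65.4], [52.4, 66.3]]
-0.05 sil -3.5 79.0 row 68.6 key [[35.6, 65.3], [36.5, 64.3], [51.4, 65.2], [50.3, 66.2]]
0 sil -3.5 79.0 row 68.6 key [[33.4, 65.2], [33.5, 64.2], [48.7, 65.0], [48.2, 66.0]]
0.05 sil -3.5 79.0 row 68.6 key [[31.2, 65.1], [30.6, 64.0], [45.8, 64.8], [46.0, 65.9]]
0.1 sil -3.5 79.0 row 68.6 key [[28.9, 65.0], [27.6, 63.9], [42.9, 64.7], [43.8, 65.7]]
cam [0. 0. 0.] [0.4742413  0.00945684 0.408632  ]
```

View pics/w21.png

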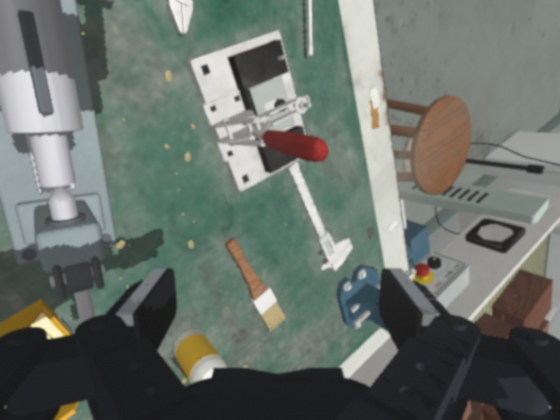

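Run:
```python
import cv2,numpy as np
im=cv2.imread('pics/w21.png')
a=im[0:150,0:130];cv2.imwrite('pics/w21z.png',cv2.resize(a,None,fx=4,fy=4,interpolation=cv2.INTER_CUBIC))
g=im.astype(float).mean(2)
for r in (55,62,66,70): print(r,' '.join(f'{i}:{int(v)}' for i,v in enumerate(g[r-1:r+2].mean(0)[:100])))
```

```text
55 0:123 1:123 2:123 3:123 4:123 5:123 6:124 7:125 8:126 9:127 10:128 11:129 12:130 13:131 14:131 15:132 16:132 17:132 18:132 19:132 20:132 21:131 22:131 23:128 24:124 25:114 26:94 27:73 28:62 29:61 30:60 31:60 32:58 33:58 34:56 35:57 36:57 37:58 38:58 39:59 40:60 41:70 42:89 43:105 44:110 45:110 46:109 47:106 48:105 49:104 50:103 51:103 52:103 53:103 54:103 55:102 56:102 57:101 58:99 59:98 60:96 61:96 62:94 63:93 64:92 65:91 66:89 67:89 68:89 69:89 70:88 71:87 72:87 73:86 74:86 75:86 76:86 77:86 78:86 79:86 80:86 81:85 82:83 83:79 84:73 85:65 86:60 87:58 88:59 89:59 90:59 91:60 92:59 93:59 94:59 95:59 96:59 97:61 98:63 99:64
62 0:123 1:123 2:123 3:123 4:124 5:123 6:124 7:124 8:125 9:126 10:128 11:129 12:129 13:130 14:131 15:131 16:132 17:132 18:132 19:131 20:132 21:132 22:131 23:131 24:129 25:127 26:121 27:108 28:84 29:67 30:61 31:61 32:60 33:59 34:58 35:57 36:57 37:57 38:57 39:59 40:59 41:59 42:65 43:82 44:101 45:109 46:111 47:110 48:107 49:105 50:104 51:103 52:103 53:103 54:104 55:102 56:102 57:101 58:101 59:100 60:98 61:98 62:96 63:95 64:93 65:92 66:92 67:90 68:89 69:89 70:89 71:
[... 762 characters left out ...]
2:67 93:66 94:66 95:67 96:66 97:67 98:66 99:66
70 0:124 1:125 2:125 3:125 4:124 5:126 6:128 7:132 8:138 9:146 10:154 11:154 12:142 13:133 14:134 15:137 16:141 17:146 18:157 19:169 20:183 21:194 22:196 23:183 24:161 25:147 26:147 27:152 28:148 29:129 30:106 31:102 32:112 33:120 34:120 35:116 36:112 37:111 38:112 39:113 40:115 41:116 42:114 43:109 44:112 45:129 46:140 47:129 48:116 49:111 50:111 51:111 52:111 53:111 54:113 55:116 56:118 57:112 58:105 59:102 60:100 61:99 62:98 63:96 64:96 65:95 66:93 67:92 68:90 69:90 70:90 71:90 72:90 73:89 74:88 75:89 76:88 77:89 78:89 79:88 80:89 81:88 82:88 83:88 84:87 85:84 86:78 87:72 88:68 89:67 90:67 91:67 92:67 93:67 94:66 95:67 96:66 97:66 98:67 99:67
```

View pics/w21z.png

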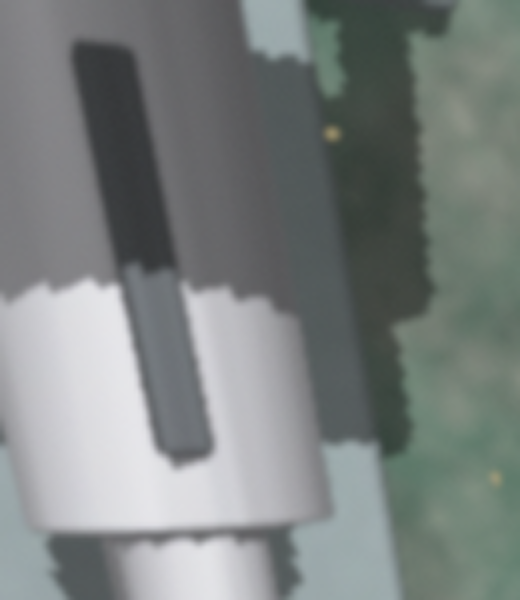

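Run:
```python
from tgt import *
import pickle
m=pickle.load(open('w21.pkl','rb'))
ys=np.linspace(-60,20,161)
def atrow(pts,row):
    pts=np.array(pts);o=np.argsort(pts[:,1]);return np.interp(row,pts[o,1],pts[o,0])
for row in (55,62,110):
  S_=[atrow([proj('',F(P,[24*np.cos(t),y,100+24*np.sin(t)]),m) for y in np.linspace(-110,30,141)],row) for t in np.linspace(0,6.28,120)]
  print('row',row,'sil',np.round([min(S_),max(S_)],1))
  for th in(-.1,-.05,0,.05,.1):
    e=[atrow([proj('',F(P,[-30.5*np.sin(th)-s*np.cos(th),y,100+30.5*np.cos(th)-s*np.sin(th)]),m) for y in ys],row) for s in(4,-4)]
    print('  ',th,np.round(e,1))
im=cv2.imread('pics/w21.png').astype(float).mean(2)
print(' '.join(f'{i}:{int(v)}' for i,v in enumerate(im[109:112].mean(0)[:100])))
b=cv2.imread('pics/w21.png').astype(int);print([b[62,i].tolist() for i in range(58,92,2)])
```

```text
row 55 sil [-6.1 76.5]
   -0.1 [37.6 52.3]
   -0.05 [34.6 49.6]
   0 [31.7 46.8]
   0.05 [28.8 44. ]
   0.1 [25.8 41.1]
row 62 sil [-4.5 77.6]
   -0.1 [38.9 53.6]
   -0.05 [36.  50.9]
   0 [33.1 48.1]
   0.05 [30.1 45.3]
   0.1 [27.2 42.4]
row 110 sil [ 6.4 85.3]
   -0.1 [48.1 62.2]
   -0.05 [45.3 59.6]
   0 [42.5 56.9]
   0.05 [39.7 54.2]
   0.1 [36.9 51.5]
0:122 1:134 2:148 3:156 4:163 5:169 6:175 7:182 8:187 9:191 10:194 11:196 12:199 13:201 14:203 15:205 16:208 17:210 18:212 19:214 20:216 21:219 22:220 23:220 24:221 25:222 26:223 27:224 28:225 29:226 30:227 31:228 32:229 33:229 34:230 35:229 36:225 37:207 38:162 39:118 40:107 41:114 42:117 43:116 44:114 45:113 46:111 47:111 48:112 49:113 50:112 51:108 52:118 53:155 54:193 55:207 56:207 57:204 58:199 59:194 60:191 61:190 62:190 63:189 64:188 65:186 66:183 67:180 68:177 69:173 70:169 71:166 72:163 73:158 74:153 75:148 76:141 77:135 78:129 79:123 80:121 81:121 82:117 83:114 84:116 85:122 86:130 87:134 88:133 89:127 90:117 91:112 92:111 93:107 94:92 95:73 96:62 97:61 98:63 99:64
[[103, 100, 100], [100, 98, 97], [98, 96, 96], [95, 93, 92], [93, 91, 91], [91, 90, 90], [92, 90, 89], [91, 91, 86], [91, 91, 84], [91, 91, 83], [91, 90, 83], [89, 88, 81], [88, 88, 81], [83, 83, 77], [70, 70, 64], [63, 68, 61], [62, 69, 63]]
```

Run:
```python
from h import *
im=save('side','d22')
a=cv2.imread('pics/side0.png').astype(int);b=cv2.imread('pics/d22.png').astype(int)
d=np.abs(a-b).max(2)
for n,(l,t,r,bb) in dict(jar=(186,202,209,227),glue=(342,317,370,379),sand=(238,190,261,216)).items(): print(n,d[t:bb,l:r].mean().round(1))
print(get_obs()['contact_force'].round(1),get_obs()['time'])
manip.finish_job()
```

```text
jar 30.5
glue 11.9
sand 15.8
[ 0.1 -0.7 -0.1] 26.1333
the job is handed in; nothing more can be done
```

View pics/d22.png

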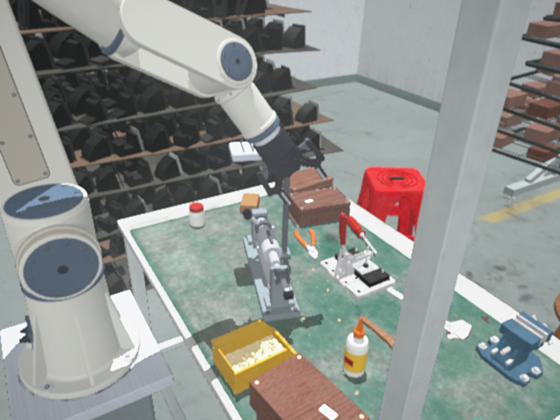

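I opened the cam lever, turned the shaft by its carrier grip until the key faced up, closed the lever again and handed the job in. The robot's clock read 26.1 s against the 64 s limit.

**How it was done**
- **Lever open:** I gripped the knob and lifted it upright. The arc travelled matched the 1.45 rad stop.
- **Tilt:** moves cannot tilt the tool directly, so I leaned it about 38° by pushing at the edge of the arm's reach. I did this in clear space, away from the fixture. It eased to about 35° on the way in to the grip.
- **Shaft:** I turned it by the grip with the lever open, from about 0.7 rad to upright.
- **Lever closed:** I pushed it over and down with one finger until it stopped, at about 13 N.

**Last checks**
- **Key angle:** my estimates ran from about -0.05 to +0.06 rad. Most were within 0.03 of zero, including the final look from above after closing. That look showed a camera offset of about 5 px that I had to allow for.
- **Lever:** in the side view the knob was within 0.01 rad of its closed position, and it stayed there after release.
- **Contact:** the hand was clear of everything and the force reading was under 1 N.

**Less certain**
- **Joint 3:** it read 0.058 rad while I was tilting the tool. The stated lower limit is 0.06, which looks rounded, so I could not confirm it stayed within range.
- **Loose things:** my before-and-after picture comparison of the jar, glue and sanding block did not settle anything, because the numbers were not near zero. By eye in the final picture, all three stand where they were.

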